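# Charge the grinding jar and snap its lid on

## Robot

A 7-joint arm with a two-finger parallel gripper is mounted at the origin on a cart in front of the work surface, level with it; the furniture and walls round the work are solid. World frame = base frame: x ahead of the robot, y to its left, z up, the work surface at z = 0. Lengths are in m, angles in rad, forces in N, time in s.
With the tool pointing down it reaches from about 0.425 to 0.875 m from the base axis. Payload 9.9 kg.
Tool frame: the origin (TCP) lies midway between the tips of the shut fingers; the grasp point (between the pads) lies 19 mm behind it (grasp_offset is the distance from the TCP to the grasp point, in m); z points along the fingers, y is the line along which they close (so a half turn about z gives the same grasp; the last joint's range is limited). The gripper opens to 85 mm and grips with 20 to 120 N. Pads are 22 mm wide; open, the fingers measure 114 mm over their backs; the gripper's body (76 mm by 85 mm) begins 54 mm behind the grasp point. The pads swing forward as they close: fully open they stand 13 mm farther back than shut.
Start: joints at [1.037, 0.576, 0.025, 1.437, -0.015, 1.129, -0.057], TCP at [0.293, -0.608, 0.231] pointing down, gripper open.
Joint ranges: [-2.76, 2.76], [-0.34, 2.15], [-1.52, 1.57], [0.19, 2.46], [-1.09, 4.23], [0.17, 1.99], [-2.82, 2.82]. Speed limits (rad/s): [2.22, 2.22, 3.01, 3.01, 3.14, 3.14, 3.14].

## Interface

Orientations are given as a unit quaternion [w, x, y, z].
In Python, from bench import * gives the robot as it stands.
- The arm moves only by the tool send_rows, never from a script. Its argument "moves" is text: rows parted by semicolons, each of 7 numbers parted by spaces: the shift along the tool's x, y, z in cm, then the turn, a rotation vector about the tool's x, y, z in rad, then the finger opening in cm, from 0 to 8.54. In form: tx ty tz wx wy wz fingers; .... A call has 1 to 5 rows; each row is the pose to reach, as a shift and turn from the pose commanded when the call began, along the tool's axes at that moment; what a row does not reach only later rows make up. A row lasts 1/8 s, in which the tool goes at most 62.5 mm and 10.7 degrees, less where a joint would pass 70% of its speed; a pose out of reach is approached as far as the arm can. A call with a gripper value outside its range is refused whole. The fingers move at their own pace and stop on an object; the grip force is fixed at half the most. Time passes only in rows, so rows that repeat a pose let the fingers close. It gives the time, the measured TCP pose, the force, the opening and the grip force at its end, in the units of the state.
- get_state(): the state, without advancing time (a new reading comes with each control period).
- get_image(name): name is "scene" or "side" or "wrist"; returns (picture, depth): 400x640x3 uint8, red, green, blue; 400x640 float32, m along the optical axis (not along the pixel's ray), 0 where there is no reading.
- get_calibration(name): a dict with "mtx" (3x3 intrinsics, pixels), "position" and "attitude" of the camera in the world. Camera axes: x right, y down, z forward; pixel columns grow to the right and rows downward; lengths in m; the calibration is good to about 2 mm. A picture is of the moment at which its call begins: read the wrist's pose just before it. get_calibration takes no time and is no camera call; for the wrist camera it gives the pose at the moment of the call.
- job_done(): hands the job in; it is judged then, once.
Trained networks look in the newest picture that a camera, given by its name, has taken for a name from the list of things; names that differ only in an ending like _2 or _b are one class to them, and where a whole thing is asked for, a point or a joint stands for the part that bears it (a point fixed in the world has none). Each returns a list of dicts, best first, with "score" (0 to 1); they miss things now and then, are a little off and sometimes report something else, mostly with a low value. They report only what shows in the picture. A call takes as long as a camera call.
- look_for(camera, query): "point" ([x, y, z] in m, in the coordinates of the camera as it stood for that picture, good to about 4 mm: the middle of the surface that is visible of it).
- silhouettes(camera, query): "pixels" (400x640 bool, what is visible of it).
- spot_point(camera, query): "point" ([x, y, z] in m, in the coordinates of the camera as it stood for that picture, good to about 4 mm: a listed point, or the origin of a listed thing).
The state is a dict: "clock": time; "joint_positions": joint angles; "joint_vel": joint speeds; "effort": joint torques, N m; "ee_pos": TCP position; "ee_rot": TCP orientation; "force": force on the tool from outside, world axes, zero at the start; "ft_torque": the same for the moment, N m; "opening": finger opening in m; "grasp_force": force on a finger pad.
Only numpy, scipy, OpenCV 4.12 (cv2) and the standard library are available. Lean on these libraries where they do the work, as an engineer would, in place of code of your own. Each camera call takes 0.05 s, during which the arm holds its last target. There are 200 camera calls.

## Task

The weighed charge of six white grinding balls stands in its steel cup on the balance, inside the glass wind ring. Lift the cup straight out and stand it on the desk with all six balls still in it, let go there so that you can take it afresh with your hand clear of its mouth, pour all six balls into the open jar of the blue mill, and stand the empty cup upright on the desk again. Then put the lid on the jar and press it down until both spring catches have clicked over its edge, leaving the two bottles and the blue marker where they are.

Things in the scene. Friction and masses are not known exactly. Their poses are not given: they have to be found in the camera images.
- cup: open stainless steel cup, 70 mm tall, round, flaring from 55 mm outside diameter at the foot to 68 mm at the rim (61 mm at half height), wall 3 mm, floor 4 mm thick, 0.1 kg empty; holds the six balls at the start. Origin at the centre of its underside, z up out of the mouth. It stands on the balance pan at the start.
- balance: white precision balance, fixed: housing 190 mm (its x, from -105 to +85 mm) by 168 mm (its y), 46 mm high, display strip at its -x side. Origin at desk level under the centre of the pan, a steel disc of 92 mm diameter.
- pan (a point): centre of the balance pan's top, 54 mm above the desk. Round it stands a clear glass wind ring, inside radius 66 mm, outside 69 mm, top edge 132 mm above the desk (8 mm above the rim of the cup), so the cup can be taken out only from straight above, with the fingers between cup and ring.
- mill: small blue bench mill, fixed: housing 190 mm (its x, from -105 to +85 mm) by 168 mm (its y), 45 mm high, control knob to x = -117 mm. Origin at desk level under the axis of the open steel grinding jar clamped on top. Two upright spring catches with red tabs stand beside the jar at its +y and -y, 20 mm wide, between 46 and 66 mm from the jar's axis, top 136 mm above the desk.
- jar_mouth (a point): centre of the jar's mouth, in the plane of its rim, 105 mm above the desk; axes as the mill's. Jar outside diameter 92 mm, inside 78 mm, inner floor 53 mm below the rim.
- catch_left (a joint): angle of the spring catch at the mill's +y: 0 = upright, at rest; grows to 0.25 pushed outward. Hinge 60 mm above the desk. Its nose reaches inward to 46.5 mm from the jar's axis; the lid's edge meets its sloping top at about 120 mm above the desk, pushes it aside and it snaps back over the lid. Both catches together take about 15 N of push.
- catch_right (a joint): the same for the catch at the mill's -y
- lid: round steel jar lid, 52 mm tall, 0.15 kg, lying right side up on the desk. Origin at the centre of its underside, z up. From below: a plug 71 mm diameter, 10 mm high, 3.5 mm clear of the jar all round; a flange 100 mm diameter, 8 mm thick, that comes to rest on the jar's rim, so that the origin is then 10 mm below the rim; a knob. Its turn about z does not matter.
- lid_knob (a point): top centre of the lid's black round knob: 30 mm diameter, 34 mm high, its top 52 mm above the lid's origin. Fingers that take the knob along the mill's x stay clear of the catches.
- ball0_center (a point): centre of one of the six white ceramic grinding balls, 20 mm diameter, 25 g
- ball1_center (a point): centre of one of the six white ceramic grinding balls, 20 mm diameter, 25 g
- ball2_center (a point): centre of one of the six white ceramic grinding balls, 20 mm diameter, 25 g
- ball3_center (a point): centre of one of the six white ceramic grinding balls, 20 mm diameter, 25 g
- ball4_center (a point): centre of one of the six white ceramic grinding balls, 20 mm diameter, 25 g
- ball5_center (a point): centre of one of the six white ceramic grinding balls, 20 mm diameter, 25 g
- ethanol_bottle: loose bystander: clear bottle with red cap, 62 mm diameter, 150 mm tall; origin at the centre of its underside
- buffer_bottle: loose bystander: bottle with blue cap and pink contents, 53 mm diameter, 104 mm tall; origin at the centre of its underside
- marker: loose bystander: white marker pen with blue cap lying on the desk, 126 mm long (its y), 12 mm thick; origin at the centre of its underside
- binders (a point): top of the tall row of ring binders that stands at the right end of the desk (x from 520 to 800 mm, y below -490 mm, 320 mm high, fixed): its front left corner. The gripper starts to the right of them, so come out towards the robot's side first. The wall behind the desk begins at about x = 780 mm.
- keyboard: flat white keyboard lying fixed near the front edge of the desk, 145 mm (its x) by 440 mm (its y), 21 mm high; origin at the centre of its underside

How it is judged:
On the way, in this order (a step that is already met when the one before it is completed fails the run):
1. the cup stands upright on the desk, let go, with all six balls in it (height (world z) of cup between -0.008 and 0.008 m and angle between cup's own z axis and vertical below 0.1 rad and linear speed of cup below 0.03 m/s and horizontal distance between each of ball0_center, ball1_center, ball2_center, ball3_center, ball4_center, ball5_center and cup below 0.034 m and z of ball0_center in the frame of cup between 0.005 and 0.065 m and z of ball1_center in the frame of cup between 0.005 and 0.065 m and z of ball2_center in the frame of cup between 0.005 and 0.065 m and z of ball3_center in the frame of cup between 0.005 and 0.065 m and z of ball4_center in the frame of cup between 0.005 and 0.065 m and z of ball5_center in the frame of cup between 0.005 and 0.065 m and contact force between cup and the fingers below 0.05 N), for 0.2 s.
2. all six balls are in the jar (horizontal distance between each of ball0_center, ball1_center, ball2_center, ball3_center, ball4_center, ball5_center and jar_mouth below 0.038 m and z of ball0_center in the frame of jar_mouth between -0.058 and -0.008 m and z of ball1_center in the frame of jar_mouth between -0.058 and -0.008 m and z of ball2_center in the frame of jar_mouth between -0.058 and -0.008 m and z of ball3_center in the frame of jar_mouth between -0.058 and -0.008 m and z of ball4_center in the frame of jar_mouth between -0.058 and -0.008 m and z of ball5_center in the frame of jar_mouth between -0.058 and -0.008 m), for 0.2 s.
At the end, for the whole second after the job is handed in: All six balls lie in the jar; the lid is on the jar, centred within 6 mm, level within 0.05 rad and down on the rim within 2.5 mm, with both catches sprung back over its edge (each within 0.03 rad of rest); the cup stands upright (within 0.1 rad) and at rest on the desk (all of step 2 and height (world z) of cup between -0.008 and 0.008 m and angle between cup's own z axis and vertical below 0.1 rad and linear speed of cup below 0.03 m/s and horizontal distance between lid and jar_mouth below 0.006 m and z of lid in the frame of jar_mouth between -0.013 and -0.0075 m and angle between lid's own z axis and vertical below 0.05 rad and linear speed of lid below 0.02 m/s and value of joint each of catch_left, catch_right below 0.03 rad); the robot touches nothing.
It fails at once if a bottle or the marker is moved more than 30 mm (distance of any of ethanol_bottle, buffer_bottle, marker from where it was at the start of the episode above 0.03 m).
It also fails if it takes over 72 s, if anything falls off the work surface, if the arm or the gripper's body presses on something with over 40 N, if the wrist force passes 120 N, or if a joint passes its speed limit or range.

## Working session

There is one attempt and no reset: what is moved stays moved. The work goes in short steps, Python scripts to look and compute and a tool call to move; the robot and the scene stay as the last step left them, time stands still between calls to the robot, and variables do not carry over. Pictures are saved under pics/ and viewed, at most 10 in all, crops included, and the job is handed in when it is done.

Besides the shell and the picture viewer there is one more tool, called after ">>>" by a JSON object that holds its "method" and its "body". send_rows: Moves the arm, as the interface text tells. Its arguments: {"type":"object","properties":{"moves":{"type":"string"}},"required":["moves"]}

```bash
mkdir -p pics; ls; cat > h.py <<'E'
from bench import *
import numpy as np, cv2
from scipy.spatial.transform import Rotation as R
def q2R(q): return R.from_quat(np.r_[q[1:],q[0]]).as_matrix()
def cam(n):
    c=get_calibration(n); a=np.array(c["attitude"],float)
    return np.array(c["mtx"]),np.array(c["position"]),(a if a.shape==(3,3) else q2R(a))
def w(n,p):
    K,t,A=cam(n); return A@np.array(p)+t
def cloud(n,d):
    K,t,A=cam(n); v,u=np.mgrid[:400,:640]
    P=np.dstack([(u-K[0,2])/K[0,0]*d,(v-K[1,2])/K[1,1]*d,d])
    return P@A.T+t
def rel(target):  # world TCP target -> tool-frame shift cm
    s=get_state(); return q2R(s["ee_rot"]).T@(np.array(target)-s["ee_pos"])*100
E
cat > a.py <<'E'
from h import *
np.set_printoptions(precision=4,suppress=True)
print(get_calibration("scene"))
s=get_state();print(s["clock"],s["ee_pos"],s["ee_rot"],q2R(s["ee_rot"]))
for c in ["scene","side"]:
    im,d=get_image(c); cv2.imwrite(f"pics/{c}0.png",im[:,:,::-1])
    for q in ["cup","pan","balance","mill","jar_mouth","lid","lid_knob","ethanol_bottle","buffer_bottle","marker","keyboard","binders"]:
        r=spot_point(c,q)
        print(c,q,[(round(x["score"],2),w(c,x["point"])) for x in r[:2]])
E
python3 a.py
```

```text
pics
{'mtx': array([[366.2623,   0.    , 317.6175],
       [  0.    , 366.2623, 199.5448],
       [  0.    ,   0.    ,   1.    ]]), 'position': array([-0.1069,  0.3186,  0.8589]), 'attitude': array([ 0.199 , -0.446 ,  0.7897, -0.3713])}
0.0 [ 0.2933 -0.6075  0.2305] [-0.0008  0.9748  0.223  -0.0002] [[ 0.9005  0.4348 -0.0008]
 [ 0.4348 -0.9005  0.0014]
 [-0.0001 -0.0016 -1.    ]]
scene cup [(0.61, array([ 0.6009, -0.281 ,  0.0547])), (0.21, array([ 0.7256, -0.081 , -0.0006]))]
scene pan [(0.65, array([ 0.6021, -0.2828,  0.0532]))]
scene balance [(0.98, array([ 0.6056, -0.2808,  0.0021]))]
scene mill [(0.6, array([ 0.5982,  0.1963, -0.0037])), (0.37, array([ 0.6025, -0.2791,  0.0017]))]
scene jar_mouth [(0.7, array([0.5969, 0.1986, 0.1041]))]
scene lid [(0.74, array([ 0.6123, -0.035 ,  0.0041]))]
scene lid_knob [(0.7, array([ 0.6154, -0.0353,  0.0482]))]
scene ethanol_bottle [(0.73, array([ 0.7198,  0.0269, -0.0015]))]
scene buffer_bottle [(0.81, array([ 0.7249, -0.0814,  0.0001])), (0.34, array([ 0.6015, -0.281 , -0.0003]))]
scene marker [(0.5, array([ 0.375 ,  0.0944, -0.002 ]))]
sc
[... 366 characters left out ...]
 0.0023])), (0.5, array([ 0.3783,  0.093 , -0.0007]))]
side jar_mouth [(0.62, array([0.5987, 0.1999, 0.1032]))]
side lid [(0.56, array([ 0.6143, -0.0371, -0.0006]))]
side lid_knob [(0.63, array([ 0.614 , -0.041 ,  0.0507])), (0.33, array([ 0.5219, -0.4918,  0.317 ]))]
side ethanol_bottle [(0.97, array([0.7262, 0.0313, 0.0033]))]
side buffer_bottle [(0.53, array([ 0.7295, -0.0772,  0.0015])), (0.39, array([ 0.6143, -0.0396,  0.0505]))]
side marker [(0.57, array([ 0.3794,  0.0904, -0.0017]))]
side keyboard [(0.68, array([ 0.3562, -0.2517,  0.0057])), (0.53, array([ 0.6144, -0.0395,  0.0507]))]
side binders [(0.93, array([ 0.5245, -0.4925,  0.3172])), (0.48, array([ 0.6136, -0.0411,  0.0516]))]
```

View pics/scene0.png

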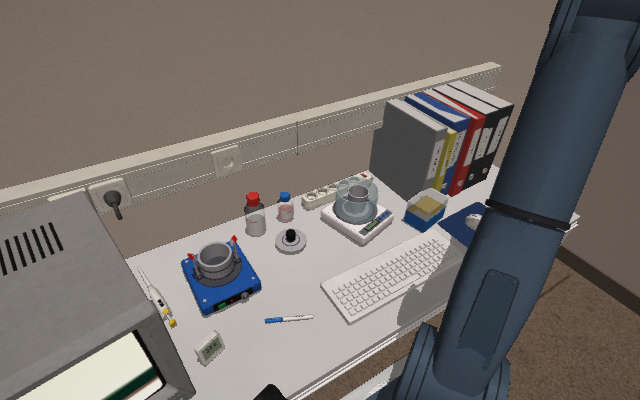

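View pics/side0.png

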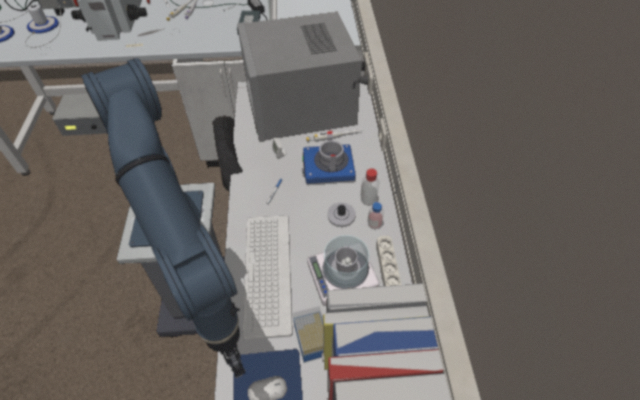

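```bash
cat > b.py <<'E'
from h import *
np.set_printoptions(precision=4,suppress=True)
def circ(P):
    A=np.c_[2*P[:,:2],np.ones(len(P))]; b=(P[:,:2]**2).sum(1); x=np.linalg.lstsq(A,b,rcond=None)[0]
    return x[:2],np.sqrt(x[2]+x[:2]@x[:2])
for c in ["scene","side"]:
    im,d=get_image(c); P=cloud(c,d)
    def sel(ctr,rmax,z0,z1,rmin=0):
        r=np.hypot(P[...,0]-ctr[0],P[...,1]-ctr[1]); return P[(d>0)&(r<rmax)&(r>rmin)&(P[...,2]>z0)&(P[...,2]<z1)]
    for n,a in dict(cuprim=((.602,-.282),.045,.120,.128),knob=((.614,-.038),.022,.049,.055),jar=((.598,.199),.05,.102,.108),jarrim=((.598,.199),.05,.102,.108,.037),flange=((.614,-.038),.055,.014,.022)).items():
        p=sel(*a)
        if len(p)>5: 
            print(c,n,len(p),p.mean(0),(p.min(0)+p.max(0))/2,p.max(0)-p.min(0))
            print("   fit",circ(p))
    # ring
    # catches
    p=sel((.598,.199),.075,.125,.14); 
    for sgn in (1,-1):
        q=p[(p[:,1]-.199)*sgn>0.03]; print(c,"catch",sgn,len(q),q.mean(0) if len(q) else "")
E
python3 b.py
```

```text
scene cuprim 72 [ 0.6021 -0.2824  0.1234] [ 0.6006 -0.2829  0.1239] [0.0668 0.0727 0.0072]
   fit (array([ 0.6004, -0.2814]), np.float64(0.0326750352314442))
scene knob 50 [ 0.6117 -0.0388  0.0515] [ 0.6126 -0.0383  0.0513] [0.0288 0.0266 0.0042]
   fit (array([ 0.6119, -0.0387]), np.float64(0.01044129819021459))
scene jar 205 [0.5948 0.2    0.1043] [0.597  0.1998 0.1048] [0.0933 0.0906 0.0056]
   fit (array([0.5966, 0.2   ]), np.float64(0.04236367498462515))
scene jarrim 203 [0.5945 0.2002 0.1043] [0.597  0.1998 0.1048] [0.0933 0.0906 0.0056]
   fit (array([0.5967, 0.2   ]), np.float64(0.042404119867244634))
scene flange 478 [ 0.6072 -0.036   0.0175] [ 0.6126 -0.0392  0.0179] [0.0986 0.0998 0.0077]
   fit (array([ 0.6129, -0.0388]), np.float64(0.03747946231675477))
scene catch 1 31 [0.5948 0.259  0.131 ]
scene catch -1 31 [0.597  0.1406 0.1308]
side cuprim 84 [ 0.6045 -0.2784  0.1244] [ 0.6047 -0.2821  0.1241] [0.0679 0.07   0.0076]
   fit (array([ 0.6042, -0.2829]), np.float64(0.03235144402578923))
side knob 36 [ 0.6164 -0.0404  0.0525] [ 0.6163 -0.0404  0.0519] [0.0281 0.0268 0.0057]
   fit (array([ 0.6166, -0.0409]), np.float64(0.010840251996978672))
side jar 77 [0.5995 0.203  0.105 ] [0.6003 0.2014 0.1049] [0.0898 0.0895 0.0058]
   fit (array([0.6001, 0.1992]), np.float64(0.04213839493128665))
side jarrim 74 [0.6004 0.2033 0.1051] [0.6003 0.2014 0.1049] [0.0898 0.0895 0.0058]
   fit (array([0.5999, 0.1992]), np.float64(0.0423478721644634))
side flange 305 [ 0.6164 -0.0437  0.0188] [ 0.6165 -0.0379  0.0181] [0.0989 0.1014 0.0078]
   fit (array([ 0.6167, -0.0384]), np.float64(0.03840537536834249))
side catch 1 25 [0.5991 0.2569 0.1315]
side catch -1 8 [0.6013 0.1387 0.1333]
```

Both pictures agree with the numbers. In the scene view, the cup is in the ring at (357,197), the lid at (291,240) and the jar at (217,262). The desk is free between the keyboard and the mill. I'll come out towards the robot side first.

>>> {"method": "send_rows", "body": {"moves": "3 -4 -4 0 0 0 8.54;7 -8 -8 0 0 0 8.54;11 -12 -10 0 0 0 8.54;15 -16 -10 0 0 0 8.54;15 -16 -10 0 0.19 0 8.54"}}

```text
clock: 2.02
ee_pos: [0.3697, -0.3877, 0.3326]
ee_rot: [-0.023, 0.968, 0.233, 0.095]
force: [-0.5, -1.2, -1.2]
opening: 0.0852
grasp_force: 0.0
```

```bash
cat > s.py <<'E'
from h import *
np.set_printoptions(precision=3,suppress=True)
s=get_state();print(s["clock"],np.array(s["joint_positions"]),s["ee_pos"],s["opening"],s["force"],s["grasp_force"]);print(q2R(s["ee_rot"]))
E
python3 s.py
```

```text
2.025 [ 0.881  0.267 -0.043  1.685 -0.194  1.145 -0.182] [ 0.37  -0.388  0.333] 0.08522950947381953 [-0.452 -1.232 -1.18 ] 0.0
[[ 0.873  0.456  0.172]
 [ 0.447 -0.89   0.088]
 [ 0.194  0.    -0.981]]
```

```bash
cat >> h.py <<'E'
import json
def log():
    s=get_state(); open("log.txt","a").write(json.dumps([list(map(float,s[k])) for k in("joint_positions","ee_pos","ee_rot")])+"\n")
def down(yaw):  # tool down, tool y at yaw (deg) in the world
    a=np.deg2rad(yaw); y=np.array([np.cos(a),np.sin(a),0]); z=np.array([0,0,-1.]); return np.c_[np.cross(y,z),y,z]
def plan(p,Rt):
    s=get_state(); A=q2R(s["ee_rot"])
    return A.T@(np.array(p)-s["ee_pos"])*100, R.from_matrix(A.T@Rt).as_rotvec()
E
sed -i 's/^s=get_state();print/log();s=get_state();print/' s.py
cat > c.py <<'E'
from h import *
np.set_printoptions(precision=3,suppress=True)
print(json.dumps(0));log()
print(plan([.602,-.282,.26],down(-25)))
im,d=get_image("side"); P=cloud("side",d)
m=(d>0)&(P[...,2]>.08)&(P[...,1]>.28)&(P[...,0]>.2)&(P[...,0]<.9)&(P[...,1]<.9)
q=P[m];print(np.percentile(q,[1,5,50,95,99],axis=0))
m2=m&(P[...,2]>.1)&(P[...,0]>.4)&(P[...,0]<.7);print(np.percentile(P[m2],[0,1,5,50],axis=0))
E
python3 c.py
```

```text
0
(array([23.606,  1.172, 12.055]), array([ 0.065, -0.188, -0.659]))
[[0.23  0.296 0.087]
 [0.319 0.352 0.115]
 [0.564 0.426 0.327]
 [0.821 0.755 0.426]
 [0.822 0.852 0.548]]
[[0.4   0.366 0.1  ]
 [0.403 0.372 0.105]
 [0.415 0.377 0.128]
 [0.546 0.419 0.326]]
```

>>> {"method": "send_rows", "body": {"moves": "6 0 2 0.013 -0.038 -0.13 8.54;12 0 4 0.026 -0.075 -0.26 8.54;18 0.5 7 0.039 -0.113 -0.4 8.54;23.6 1.2 12 0.065 -0.188 -0.6 8.54;23.6 1.2 12 0.065 -0.188 -0.659 8.54"}}

```text
clock: 2.7
ee_pos: [0.5962, -0.2951, 0.2542]
ee_rot: [-0.002, 0.847, 0.531, -0.005]
force: [-0.3, -0.9, 0.5]
opening: 0.0854
grasp_force: 0.0
```

```bash
cat > d.py <<'E'
from h import *
np.set_printoptions(precision=4,suppress=True)
exec(open("s.py").read().split("\n",2)[2])
print(get_calibration("wrist")["position"])
im,d=get_image("wrist"); cv2.imwrite("pics/wrist1.png",im[:,:,::-1]); P=cloud("wrist",d)
print("cup",[(round(x["score"],2),w("wrist",x["point"])) for x in spot_point("wrist","cup")[:2]])
r=np.hypot(P[...,0]-.602,P[...,1]+.282); 
for n,z0,z1,r0,r1 in (("rim",.119,.129,.02,.045),("ring",.126,.137,.058,.075)):
    p=P[(d>0)&(r<r1)&(r>r0)&(P[...,2]>z0)&(P[...,2]<z1)]
    if len(p)>9:
        A=np.c_[2*p[:,:2],np.ones(len(p))]; x=np.linalg.lstsq(A,(p[:,:2]**2).sum(1),rcond=None)[0]
        print(n,len(p),(p.min(0)+p.max(0))/2,p.max(0)-p.min(0),"fit",x[:2],np.sqrt(x[2]+x[:2]@x[:2]))
E
python3 d.py
```

```text
2.7 [ 0.499   0.5523 -0.194   1.4173  0.1136  1.1921 -0.1604] [ 0.5962 -0.2951  0.2542] 0.0854334138284166 [-0.3344 -0.8547  0.5083] 0.0
[[ 0.4354  0.9002 -0.0103]
 [ 0.9002 -0.4354 -0.0009]
 [-0.0053 -0.0088 -0.9999]]
[ 0.6289 -0.2316  0.3977]
cup [(0.66, array([ 0.6039, -0.2826,  0.0552]))]
rim 1249 [ 0.6043 -0.2811  0.1231] [0.069 0.069 0.008] fit [ 0.6044 -0.2808] 0.03230162845524626
ring 2358 [ 0.6056 -0.2776  0.1305] [0.1373 0.1373 0.0091] fit [ 0.6055 -0.2775] 0.0666546105444716
```

```bash
python3 -c "
from h import *
np.set_printoptions(precision=3,suppress=True)
print(get_state()['ee_pos'],plan([.604,-.281,.20],down(-25)))"
```

```text
[ 0.594 -0.297  0.255] (array([1.867, 0.205, 5.496]), array([-0.008,  0.005, -0.019]))
```

View pics/wrist1.png

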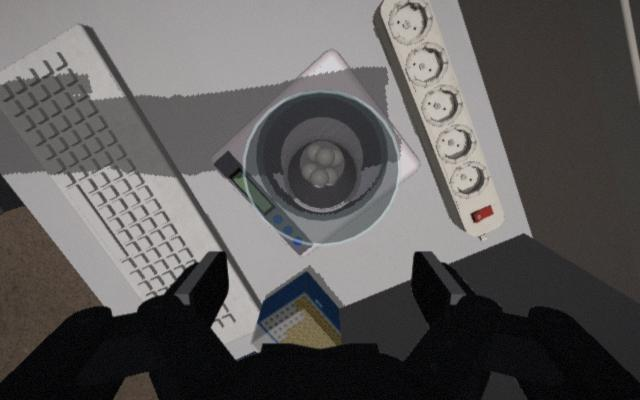

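The wrist view shows the cup with the balls at (320,172) inside the ring, and the fingers at (195,290) and (450,290). I'll centre above the cup first.

>>> {"method": "send_rows", "body": {"moves": "1.9 0.2 2 -0.008 0.005 -0.02 8.54;1.9 0.2 4 -0.008 0.005 -0.02 8.54;1.9 0.2 4 -0.008 0.005 -0.02 8.54"}}

```text
clock: 3.18
ee_pos: [0.601, -0.2846, 0.217]
ee_rot: [0.001, 0.845, 0.534, -0.001]
force: [-0.8, -1.4, 1.3]
opening: 0.0856
grasp_force: 0.0
```

```bash
python3 d.py; python3 -c "
from h import *
np.set_printoptions(precision=3,suppress=True)
print(get_state()['ee_pos'],plan([.604,-.281,.081],down(-25)))"
```

```text
3.175 [ 0.4852  0.574  -0.1953  1.4819  0.1214  1.0968 -0.1792] [ 0.601  -0.2846  0.217 ] 0.08561189789473622 [-0.7575 -1.4119  1.3274] 0.0
[[ 0.4297  0.903  -0.0002]
 [ 0.903  -0.4297 -0.0025]
 [-0.0023  0.0009 -1.    ]]
[ 0.6319 -0.2206  0.3606]
cup [(0.87, array([ 0.6052, -0.2796,  0.0566]))]
rim 1697 [ 0.6049 -0.2815  0.124 ] [0.0692 0.0691 0.0099] fit [ 0.6052 -0.281 ] 0.032206053612242325
ring 3399 [ 0.6061 -0.278   0.1313] [0.137  0.1372 0.0106] fit [ 0.6063 -0.2778] 0.06659126591295228
[ 0.602 -0.285  0.219] (array([ 0.409, -0.065, 13.76 ]), array([ 0.004,  0.002, -0.007]))
```

>>> {"method": "send_rows", "body": {"moves": "0.4 0 2.5 0.004 0.002 -0.007 8.54;0.4 0 6 0.004 0.002 -0.007 8.54;0.4 0 10 0.004 0.002 -0.007 8.54;0.4 0 13.8 0.004 0.002 -0.007 8.54;0.4 0 13.8 0.004 0.002 -0.007 8.54"}}

```text
clock: 3.9
ee_pos: [0.6045, -0.2803, 0.0787]
ee_rot: [-0.001, 0.843, 0.538, -0.0]
force: [-0.8, -0.2, 0.8]
opening: 0.0854
grasp_force: 0.0
```

>>> {"method": "send_rows", "body": {"moves": "0 0 0 0 0 0 8.54;0 0 0 0 0 0 5;0 0 0 0 0 0 5;0 0 0 0 0 0 5;0 0 0 0 0 0 5"}}

```text
clock: 4.53
ee_pos: [0.6055, -0.2799, 0.0815]
ee_rot: [0.0, 0.843, 0.539, 0.001]
force: [-3.3, 1.5, 11.0]
opening: 0.0667
grasp_force: 64.0
```

```bash
python3 s.py
```

```text
4.525 [ 0.47   0.711 -0.183  1.62   0.161  0.825 -0.212] [ 0.606 -0.28   0.082] 0.06674941411238779 [-3.308  1.476 10.957] 63.96721316501498
[[ 0.42   0.908  0.001]
 [ 0.908 -0.42   0.   ]
 [ 0.001  0.001 -1.   ]]
```

>>> {"method": "send_rows", "body": {"moves": "0 0 -2 0 0 0 5;0 0 -6 0 0 0 5;0 0 -10 0 0 0 5;0 0 -13 0 0 0 5;0 0 -13 0 0 0 5"}}

```text
clock: 5.15
ee_pos: [0.6064, -0.2802, 0.2125]
ee_rot: [0.001, 0.843, 0.539, 0.002]
force: [0.5, 0.4, -2.8]
opening: 0.0663
grasp_force: 67.5
```

```bash
python3 s.py; cat > fit.py <<'E'
import json,numpy as np
from scipy.optimize import least_squares
from scipy.spatial.transform import Rotation as R
rot=lambda ax,a: R.from_rotvec(np.array(ax,float)*a).as_matrix()
X,Y,Z=np.eye(3)
# params: yaw0,h,L1,ae,L2,aw,Lt, then q offsets small for q7
def fk(q,p,s):
    yaw,h,L1,ae,L2,aw,Lt,q7o,a0=p
    A=rot(Z,s[0]*q[0]+yaw); T=np.array([0,0,h])+A@(a0*X)
    A=A@rot(Y,q[1]); A=A@rot(Z,s[1]*q[2]); T=T+A@np.array([ae,0,L1])
    A=A@rot(Y,q[3]); T=T+A@np.array([-ae,0,L2])
    A=A@rot(Z,s[2]*q[4])@rot(Y,q[5]); T=T+A@np.array([aw,0,Lt])
    return T,A@rot(Z,s[3]*q[6]+q7o)
if __name__=="__main__":
    L=[json.loads(l) for l in open("log.txt")]
    L.append([[1.037,.576,.025,1.437,-.015,1.129,-.057],[.2933,-.6075,.2305],[-.0008,.9748,.223,-.0002]])
    best=[]
    for s in np.ndindex(2,2,2,2):
        sg=[1-2*v for v in s]
        def res(p):
            o=[]
            for q,t,r in L:
                T,A=fk(q,p,sg); B=R.from_quat(np.r_[r[1:],r[0]]).as_matrix()
                o+=[*(T-t),*(.3*(A-B).ravel())]
            return np.array(o)
        for y0 in (0,):
          for q7 in (0,1.57,3.14,-1.57):
            f=least_squares(res,[y0,.3,.4,0,.4,0,.3,q7,0]); best.append((f.cost,sg,f.x,np.abs(res(f.x)).max()))
    best.sort(key=lambda b:b[0]); np.set_printoptions(precision=4,suppress=True)
    for b in best[:4]: print(b)
    json.dump([best[0][1],list(best[0][2])],open("kin.json","w"))
E
python3 fit.py
```

```text
5.15 [ 0.481  0.581 -0.201  1.482  0.123  1.087 -0.178] [ 0.606 -0.28   0.213] 0.06628523988215874 [ 0.485  0.403 -2.756] 67.52403436694294
[[ 0.42   0.908  0.004]
 [ 0.908 -0.42  -0.001]
 [ 0.001  0.004 -1.   ]]
(np.float64(2.2184843361394206e-05), [-1, -1, -1, -1], array([-0.0693,  0.2051,  0.594 ,  0.0025,  0.3946,  0.0058,  0.3068,
        1.5017, -0.0027]), np.float64(0.0040119885823137035))
(np.float64(2.2184843361394504e-05), [-1, -1, -1, -1], array([-0.0693,  0.2051,  0.594 ,  0.0025,  0.3946,  0.0058,  0.3068,
        1.5017, -0.0027]), np.float64(0.004011988588118167))
(np.float64(2.218484336139464e-05), [-1, -1, -1, -1], array([-0.0693,  0.2051,  0.594 ,  0.0025,  0.3946,  0.0058,  0.3068,
        1.5017, -0.0027]), np.float64(0.004011988578005171))
(np.float64(2.218484336139524e-05), [-1, -1, -1, -1], array([-0.0693,  0.2051,  0.594 ,  0.0025,  0.3946,  0.0058,  0.3068,
        1.5017, -0.0027]), np.float64(0.0040119886182965634))
```

```bash
cat > ik.py <<'E'
import json,numpy as np
from fit import fk,rot,X,Y,Z
from scipy.optimize import least_squares
from scipy.spatial.transform import Rotation as R
sg,par=json.load(open("kin.json"))
lo=np.array([-2.76,-.34,-1.52,.19,-1.09,.17,-2.82]);hi=np.array([2.76,2.15,1.57,2.46,4.23,1.99,2.82])
def ik(T,A,q0,wreg=.002,m=.12):
    def f(q):
        t,B=fk(q,par,sg); return np.r_[(t-T),.3*(B-A).ravel(),wreg*(q-q0)]
    q0c=np.clip(q0,lo+m+.001,hi-m-.001)
    r=least_squares(f,q0c,bounds=(lo+m,hi-m),max_nfev=60); t,B=fk(r.x,par,sg)
    return r.x,np.linalg.norm(t-T)+.1*np.linalg.norm(B-A)
def path(T0,A0,T1,A1,q0,n=10):
    qs=[q0];e=0; rv=R.from_matrix(A0.T@A1).as_rotvec()
    for k in range(1,n+1):
        q,err=ik(T0+(T1-T0)*k/n,A0@R.from_rotvec(rv*k/n).as_matrix(),qs[-1]); qs.append(q); e=max(e,err)
    return qs,e
def side(psi,eps,sx):   # tool pointing azimuth psi, eps below horizontal; tool x = sx*up
    z=np.array([np.cos(psi)*np.cos(eps),np.sin(psi)*np.cos(eps),-np.sin(eps)]); h=np.array([np.cos(psi),np.sin(psi),0]); 
    x=sx*(np.cos(eps)*Z+np.sin(eps)*h); return np.c_[x,np.cross(z,x),z]
hg=.038; jar=np.array([.598,.1995,.105])
def pour(Ag,alpha,tau,lip=-.02,zl=.03):
    m=np.array([np.cos(alpha),np.sin(alpha),0]); W=rot(np.cross(Z,m),tau)
    L=jar+lip*m+np.array([0,0,zl]); C=L-W@(.034*m)-W@((.07-hg)*Z)  # grasp point
    A=W@Ag; return C+.019*A[:,2],A
E
cat > srch.py <<'E'
from ik import *
np.set_printoptions(precision=2,suppress=True)
qc=np.array([.481,.581,-.201,1.482,.123,1.087,-.178]); out=[]
for c in ((.48,0,0),(.50,-.1,0),):
  for psi in np.deg2rad([-90,-60,-30,0,30,60,90]):
    for eps in np.deg2rad([15,35,50]):
      for sx in (1,-1):
        A=side(psi,eps,sx); g=np.array([c[0],c[1],hg]); T=g+.019*A[:,2]
        best=None
        for s5 in (0.,-.8,1.6,2.8):
          q0=qc.copy(); q0[4]=s5
          q,e=ik(T,A,q0)
          if e<.004 and (best is None or abs(q-qc).sum()<abs(best-qc).sum()): best=q
        if best is None: continue
        for al in np.deg2rad([-180,-150,-120,-60,-30,0,30,60,120,150]):
          T2,A2=pour(A,al,2.0)
          q2,e2=ik(T2,A2,best)
          if e2>.004: continue
          hand=[T2-A2[:,2]*d for d in (.075,.15,.22,.3)]
          if any(h[1]>.31 or h[2]<.17 for h in hand) : continue
          marg=min((q2-lo).min(),(hi-q2).min(),(best-lo).min(),(hi-best).min())
          out.append((abs(q2-best).max()+.5*abs(best-qc).max(),c,np.rad2deg([psi,eps,al]).round(),sx,best,q2,round(marg,2)))
out.sort(key=lambda o:o[0]); print(len(out))
for o in out[:14]: print(*o)
E
time python3 srch.py
```

```text
27
1.7044125697842682 (0.48, 0, 0) [-90.  50. -60.] -1 [-0.23  0.78 -0.33  2.11  1.08  1.02 -1.44] [ 0.36  1.44 -1.4   1.29  0.02  1.56 -0.42] 0.12
1.7569726588544774 (0.48, 0, 0) [ -60.   15. -120.] 1 [-0.51  1.09 -0.26  2.34  1.54  1.53  1.22] [ 0.01  1.1  -1.25  2.34  2.35  1.87  0.17] 0.12
1.8165116156663719 (0.48, 0, 0) [ -90.   15. -120.] 1 [-0.25  1.13 -0.54  1.99  1.16  1.78  1.37] [ 0.34  0.95 -1.4   2.25  2.12  1.07  0.33] 0.12
1.81816682985894 (0.5, -0.1, 0) [-90.  50. -60.] -1 [-0.03  0.78 -0.32  2.13  1.23  0.98 -1.38] [ 0.36  1.44 -1.4   1.29  0.02  1.56 -0.42] 0.12
1.822054593932809 (0.48, 0, 0) [-90.  35. -60.] -1 [-0.37  0.89 -0.25  2.06  1.08  1.22 -1.53] [ 0.29  1.35 -1.39  1.24  0.17  1.66 -0.44] 0.13
1.8241807558956828 (0.5, -0.1, 0) [-90.  35. -60.] -1 [-0.18  0.88 -0.25  2.11  1.26  1.19 -1.52] [ 0.29  1.36 -1.4   1.24  0.17  1.66 -0.45] 0.12
1.9082618806130154 (0.5, -0.1, 0) [ -90.   15. -120.] 1 [-0.15  1.09 -0.41  2.06  1.31  1.66  1.43] [ 0.34  0.95 -1.4   2.25  2.12  1.07  0.33] 0.12
1.9395015881032789 (0.5, -0.1, 0) [-90.  15. -60.] -1 [-0.34  1.05 -0.11 
[... 282 characters left out ...]
4 -0.54  2.11  1.32  1.41  1.55] [ 0.29  1.36 -1.4   1.24  0.17  1.66  2.69] 0.12
2.0414637110653597 (0.5, -0.1, 0) [-90.  15. -60.] 1 [-0.15  1.09 -0.41  2.06  1.31  1.66  1.43] [ 0.21  1.26 -1.4   1.22  0.4   1.77  2.67] 0.12
2.043716831207608 (0.48, 0, 0) [-90.  50. -60.] 1 [ 0.03  0.9  -0.77  2.11  1.2   1.33  1.54] [ 0.36  1.44 -1.4   1.29  0.02  1.57  2.7 ] 0.12
2.050084063113973 (0.48, 0, 0) [-90.  35. -60.] 1 [-0.12  0.99 -0.66  2.07  1.19  1.53  1.46] [ 0.29  1.36 -1.4   1.24  0.17  1.66  2.69] 0.12
2.0688176483242406 (0.48, 0, 0) [ 90.  15. 120.] 1 [ 1.14  1.62 -1.38  1.99  0.34  0.77 -0.11] [ 0.13  0.94 -1.33  2.14  1.82  1.59 -1.43] 0.14
real	0m46.643s
user	0m46.456s
sys	0m0.323s
```

```bash
cat > srch2.py <<'E'
from ik import *
from multiprocessing import Pool
np.set_printoptions(precision=2,suppress=True)
qc=np.array([.481,.581,-.201,1.482,.123,1.087,-.178])
def job(a):
    psi,eps,sx=a; out=[]; rng=np.random.default_rng(0)
    c=np.array([.49,-.04]); A=side(psi,eps,sx); T=np.r_[c,hg]+.019*A[:,2]; best=None
    for s5 in (0.,-.8,1.6,2.8):
        q0=qc.copy(); q0[4]=s5; q,e=ik(T,A,q0)
        if e<.004 and (best is None or abs(q-qc).max()<abs(best-qc).max()): best=q
    if best is None: return out
    for al in np.deg2rad(np.arange(-180,180,30)):
        diag=abs(np.sin(al))>.3
        T2,A2=pour(A,al,1.9,-.02,.045 if diag else .03)
        hand=[T2-A2[:,2]*d for d in (.075,.15,.22,.3)]
        if any(h[1]>.31 or h[2]<.15 for h in hand): continue
        for k in range(6):
            q0=best+(0 if k==0 else rng.normal(0,.6,7)); q2,e2=ik(T2,A2,q0)
            if e2<.004:
                q1,e1=ik(T+[0,0,.2],A,best); qs,ep=path(T+[0,0,.2],A,T2,A2,q1,8)
                st=abs(np.diff(qs,axis=0)).max(); q2=qs[-1]
                marg=min((q2-lo).min(),(hi-q2).min(),(best-lo).min(),(hi-best).min())
                out.append((ep,st,np.rad2deg([psi,eps,al]).round(),sx,best,q2,round(marg,2))); break
    return out
jobs=[(p,e,s) for p in np.deg2rad(np.arange(-120,121,30)) for e in np.deg2rad([15,30,45]) for s in (1,-1)]
with Pool() as P: out=sum(P.map(job,jobs),[])
out.sort(key=lambda o:o[0]>.004 and 9+o[0] or o[1]); print(len(out))
for o in out[:16]: print("%.3f %.2f"%o[:2],*o[2:])
E
nproc; time OMP_NUM_THREADS=1 timeout 400 python3 srch2.py
```

```text
4
50
0.000 0.12 [-120.   15.  -90.] 1 [-0.08  1.16 -0.52  1.71  0.89  1.87  1.44] [ 0.21  0.94 -0.85  1.39 -0.08  1.33  2.7 ] 0.12
0.000 0.13 [-120.   30.  -90.] 1 [ 0.12  1.15 -0.84  1.78  0.98  1.85  1.32] [ 0.43  1.18 -1.31  1.48  0.13  1.18  2.46] 0.14
0.000 0.15 [-120.   15.  -90.] -1 [-0.55  1.11  0.3   1.7   0.57  1.43 -1.22] [-0.04  0.81 -0.3   1.39 -0.44  1.42 -0.1 ] 0.56
0.000 0.15 [-90.  15. -90.] 1 [-0.17  1.14 -0.55  2.02  1.23  1.79  1.38] [ 0.47  0.97 -1.36  1.76  0.61  0.8   2.2 ] 0.16
0.000 0.16 [-120.   30.  -90.] -1 [-0.5   0.98  0.25  1.78  0.53  1.24 -1.2 ] [ 0.09  0.85 -0.39  1.48 -0.62  1.35  0.01] 0.47
0.000 0.17 [-90.  45. -60.] 1 [ 0.08  0.94 -0.77  2.11  1.26  1.42  1.54] [ 0.33  1.36 -1.4   1.28  0.11  1.59  2.66] 0.12
0.000 0.17 [-90.  30. -90.] 1 [-0.07  1.03 -0.65  2.07  1.25  1.61  1.45] [ 0.57  1.08 -1.4   1.82  0.45  0.63  2.41] 0.12
0.000 0.17 [-120.   45.  -90.] -1 [-0.44  0.86  0.23  1.86  0.48  1.03 -1.14] [ 0.2   0.91 -0.47  1.58 -0.81  1.29  0.15] 0.28
0.000 0.18 [90. 15.  0.] 1 [ 1.04  1.3  -0.92  1.91 -0.32  0.88  0.62] [ 0.46  1.14 -0.71  1.
[... 224 characters left out ...]
[-0.34  0.89 -0.28  1.2   0.43  1.85 -0.68] 0.14
0.000 0.19 [-90.  15. -90.] -1 [-0.62  1.05  0.15  2.02  1.05  1.23 -1.5 ] [ 0.22  0.66 -0.7   1.76 -0.26  0.7  -0.14] 0.44
0.000 0.19 [60. 30.  0.] -1 [ 1.26  1.47 -1.4   2.29  1.39  0.34  1.75] [ 0.37  1.13 -0.88  1.49 -0.39  1.42  1.49] 0.12
0.000 0.19 [60. 45.  0.] -1 [ 1.15  1.28 -1.38  2.3   1.45  0.45  1.53] [ 0.28  1.22 -0.86  1.33 -0.38  1.7   1.46] 0.14
0.000 0.19 [60. 45.  0.] 1 [ 1.12  1.17 -1.25  2.29  1.37  0.29 -1.53] [ 0.28  1.22 -0.86  1.33 -0.38  1.7  -1.68] 0.12
0.000 0.19 [-90.  15. -60.] 1 [-0.17  1.14 -0.55  2.02  1.23  1.79  1.38] [ 0.17  1.16 -1.27  1.22  0.35  1.75  2.7 ] 0.12
real	0m16.607s
user	0m53.555s
sys	0m0.275s
```

```bash
cat > srch3.py <<'E'
from ik import *
from multiprocessing import Pool
np.set_printoptions(precision=2,suppress=True)
qc=np.array([.481,.581,-.201,1.482,.123,1.087,-.178])
def job(a):
    psi,eps,c=a; out=[]
    A=side(psi,eps,1); T=np.r_[c,hg]+.019*A[:,2]
    A0=np.c_[np.cross(Y*0+X,-Z),X,-Z]; T0=np.r_[c,.0]+[0,-.1,.2]
    qa,e0=path(np.array([.606,-.28,.2125]),np.c_[[.42,.908,0],[.908,-.42,0],[0,0,-1]],T0,A0,qc,5)
    qb,e1=path(T0,A0,T+[0,-.1,.05],A,qa[-1],6)
    qd,e2=path(T+[0,-.1,.05],A,T,A,qb[-1],3)
    qe,e3=path(T,A,T+[0,0,.17],A,qd[-1],3)
    for al in np.deg2rad([-30,0,30]):
        T2,A2=pour(A,al,1.9,-.02,.04)
        qf,e4=path(T+[0,0,.17],A,T2,A2,qe[-1],8); Q=np.array(qb+qd+qe+qf)
        out.append((max(e0,e1,e2,e3,e4),round(min((Q-lo).min(),(hi-Q).min()),2),abs(np.diff(Q,axis=0)).max(),np.rad2deg([psi,eps,al]).round(),c,qd[-1],qf[-1]))
    return out
jobs=[(p,e,c) for p in np.deg2rad([65,80,90,100]) for e in np.deg2rad([15,25,35]) for c in ((.49,0.),(.49,-.06),(.46,.02))]
with Pool() as P: out=sum(P.map(job,jobs),[])
out.sort(key=lambda o:(o[0]>.004,o[0]>.004 and o[0],-o[1],o[2]))
for o in out[:12]: print("%.3f %.2f %.2f"%o[:3],*o[3:])
E
OMP_NUM_THREADS=1 timeout 500 python3 srch3.py
```

```text
0.000 0.29 0.26 [80. 35.  0.] (0.49, -0.06) [ 0.97  1.03 -0.76  2.05 -0.49  0.62  0.68] [ 0.24  1.11 -0.51  1.51 -0.8   1.67 -1.15]
0.000 0.29 0.26 [80. 35.  0.] (0.49, 0.0) [ 0.93  1.06 -0.84  2.13 -0.52  0.46  0.65] [ 0.26  1.12 -0.55  1.51 -0.78  1.65 -1.17]
0.000 0.25 0.24 [80. 25.  0.] (0.49, 0.0) [ 0.99  1.17 -0.88  2.11 -0.57  0.54  0.76] [ 0.32  1.07 -0.57  1.63 -0.84  1.48 -1.13]
0.000 0.25 0.25 [80. 25.  0.] (0.46, 0.02) [ 1.01  1.19 -0.91  2.2  -0.61  0.45  0.81] [ 0.33  1.07 -0.58  1.63 -0.83  1.47 -1.14]
0.000 0.24 0.24 [90. 35.  0.] (0.46, 0.02) [ 0.86  1.03 -0.79  2.13 -0.45  0.57  0.68] [ 0.28  1.17 -0.56  1.55 -0.85  1.68 -1.04]
0.000 0.24 0.34 [65. 15. 30.] (0.49, -0.06) [ 1.22  1.34 -0.96  2.16 -0.76  0.45  0.96] [-0.08  0.88 -0.29  1.29 -0.21  1.72 -1.37]
0.000 0.23 0.23 [90. 35.  0.] (0.49, 0.0) [ 0.85  1.03 -0.77  2.03 -0.42  0.65  0.64] [ 0.27  1.17 -0.56  1.55 -0.86  1.68 -1.03]
0.000 0.23 0.24 [80. 25.  0.] (0.49, -0.06) [ 1.03  1.13 -0.78  2.02 -0.54  0.71  0.78] [ 0.3   1.06 -0.53  1.63 -0.86  1.5  -1.11]
0.000 0.23 0.28 [65. 15.  0.] (0.49, -0.06) [ 1.22  1.34 -0.96  2.16 -0.76  0.45  0.96] [ 0.31  0.92 -0.53  1.68 -0.77  1.3  -1.28]
0.000 0.23 0.29 [80. 15. 30.] (0.49, 0.0) [ 1.03  1.29 -0.89  2.08 -0.62  0.63  0.85] [ 0.02  0.94 -0.35  1.3  -0.36  1.76 -1.31]
0.000 0.23 0.30 [80. 15. 30.] (0.46, 0.02) [ 1.05  1.31 -0.91  2.17 -0.65  0.54  0.91] [ 0.02  0.94 -0.36  1.3  -0.36  1.76 -1.31]
0.000 0.22 0.28 [80. 15. 30.] (0.49, -0.06) [ 1.06  1.24 -0.8   1.99 -0.58  0.81  0.85] [ 0.01  0.94 -0.32  1.3  -0.37  1.77 -1.29]
```

>>> {"method": "send_rows", "body": {"moves": "2 -2.2 0 0 0 -0.05 5;6 -6.5 0 0 0 -0.13 5;10.5 -11.5 0 0 0 -0.23 5;15.5 -16.8 2 0 0 -0.33 5;20.5 -22.3 5 0 0 -0.43 5"}}

```text
clock: 5.78
ee_pos: [0.5002, -0.0286, 0.1715]
ee_rot: [-0.001, 0.707, 0.707, 0.001]
force: [1.2, -0.1, -2.5]
opening: 0.0659
grasp_force: 67.6
```

>>> {"method": "send_rows", "body": {"moves": "0 0 0 0 0 0 5;0 0 0 0 0 0 5"}}

```text
clock: 6.02
ee_pos: [0.5012, -0.0307, 0.1717]
ee_rot: [-0.001, 0.708, 0.706, -0.0]
force: [0.4, -0.2, -2.1]
opening: 0.0664
grasp_force: 67.9
```

```bash
python3 s.py; python3 -c "
from h import *
np.set_printoptions(precision=3,suppress=True)
print(plan([.49,0,.0285],down(0)))"
```

```text
6.025 [ 0.223  0.405 -0.353  1.957  0.187  0.813 -0.236] [ 0.501 -0.031  0.172] 0.06636590740657881 [ 0.399 -0.196 -2.079] 67.87045209668577
[[ 0.003  1.    -0.002]
 [ 1.    -0.003  0.001]
 [ 0.001 -0.002 -1.   ]]
(array([ 3.052, -1.105, 14.324]), array([-0.002, -0.001, -0.003]))
```

>>> {"method": "send_rows", "body": {"moves": "1.5 -0.6 3.5 0 0 0 5;3 -1.1 7 0 0 0 5;3 -1.1 10.5 0 0 0 5;3 -1.1 13 0 0 0 5;3 -1.1 13.9 0 0 0 5"}}

```text
clock: 6.65
ee_pos: [0.4904, -0.0014, 0.0319]
ee_rot: [-0.001, 0.709, 0.705, -0.001]
force: [-0.8, 0.1, -2.3]
opening: 0.066
grasp_force: 67.9
```

>>> {"method": "send_rows", "body": {"moves": "0 0 0.2 0 0 0 5;0 0 0.4 0 0 0 5"}}

```text
clock: 6.9
ee_pos: [0.4912, -0.0004, 0.0299]
ee_rot: [-0.0, 0.708, 0.706, 0.001]
force: [0.3, 0.7, -1.6]
opening: 0.0667
grasp_force: 67.9
```

>>> {"method": "send_rows", "body": {"moves": "0 0 0.1 0 0 0 5;0 0 0.2 0 0 0 5;0 0 0.25 0 0 0 5"}}

```text
clock: 7.28
ee_pos: [0.4907, -0.0001, 0.0274]
ee_rot: [-0.0, 0.708, 0.706, 0.001]
force: [-3.7, -0.1, 13.5]
opening: 0.0656
grasp_force: 68.7
```

Contact with the desk. I'll open, wait and lift clear.

>>> {"method": "send_rows", "body": {"moves": "0 0 0 0 0 0 8.54;0 0 0 0 0 0 8.54;0 0 0 0 0 0 8.54;0 0 0 0 0 0 8.54;0 0 0 0 0 0 8.54"}}

```text
clock: 7.9
ee_pos: [0.4904, -0.0001, 0.0266]
ee_rot: [-0.001, 0.708, 0.706, 0.0]
force: [-1.0, -0.4, -0.7]
opening: 0.0855
grasp_force: 0.0
```

>>> {"method": "send_rows", "body": {"moves": "0 0 -2 0 0 0 8.54;0 0 -6 0 0 0 8.54;0 0 -11 0 0 0 8.54;-5 0 -16 0 0 0 8.54;-8 0 -16 0 0 0 8.54"}}

```text
clock: 8.52
ee_pos: [0.4918, -0.0816, 0.1897]
ee_rot: [0.001, 0.708, 0.706, 0.002]
force: [0.7, 0.8, -1.0]
opening: 0.0854
grasp_force: 0.0
```

```bash
cat > e.py <<'E'
from h import *
np.set_printoptions(precision=4,suppress=True)
exec(open("s.py").read().split("\n",2)[2])
for c in ("wrist","scene","side"):
    im,d=get_image(c); P=cloud(c,d)
    if c=="wrist": cv2.imwrite("pics/wrist2.png",im[:,:,::-1])
    print(c,"cup",[(round(x["score"],2),w(c,x["point"])) for x in spot_point(c,"cup")[:2]])
    r=np.hypot(P[...,0]-.49,P[...,1]); p=P[(d>0)&(r<.05)&(P[...,2]>.066)&(P[...,2]<.075)]
    if len(p)>9: print(len(p),(p.min(0)+p.max(0))/2,p.max(0)-p.min(0))
from ik import side
A=side(np.deg2rad(80),np.deg2rad(20),1); print("pre",plan([.475,-.11,.17],A)); print(A)
E
python3 e.py
```

```text
8.525 [ 0.3415  0.3756 -0.3702  1.9466  0.1776  0.8459 -0.1255] [ 0.4918 -0.0816  0.1897] 0.0854115358277958 [ 0.7036  0.7868 -1.0038] 0.0
[[ 0.0027  1.      0.0047]
 [ 1.     -0.0027  0.0005]
 [ 0.0005  0.0047 -1.    ]]
wrist cup [(0.61, array([ 0.4893, -0.0074,  0.0004]))]
1554 [ 0.4895 -0.0085  0.0696] [0.0695 0.069  0.0071]
scene cup [(0.83, array([ 0.4859, -0.0002,  0.0002]))]
108 [ 0.4869 -0.0027  0.0704] [0.0681 0.0682 0.0088]
side cup [(0.94, array([ 0.4905, -0.0011,  0.0049]))]
80 [ 0.4911 -0.0041  0.0703] [0.0669 0.0735 0.0084]
pre (array([-3.0748, -1.4992,  1.6104]), array([-0.107 ,  1.2165,  0.1498]))
[[ 0.0594  0.9848  0.1632]
 [ 0.3368 -0.1736  0.9254]
 [ 0.9397  0.     -0.342 ]]
```

>>> {"method": "send_rows", "body": {"moves": "-0.5 -0.3 0.3 -0.015 0.17 0.02 8.54;-1 -0.5 0.5 -0.03 0.35 0.043 8.54;-1.5 -0.8 0.8 -0.045 0.52 0.064 8.54;-2 -1 1 -0.06 0.7 0.086 8.54;-2.5 -1.2 1.3 -0.078 0.87 0.107 8.54"}}

```text
clock: 9.45
ee_pos: [0.4789, -0.1052, 0.1738]
ee_rot: [-0.272, 0.676, 0.601, 0.328]
force: [0.2, 0.7, -0.6]
opening: 0.0854
grasp_force: 0.0
```

```bash
python3 s.py; python3 -c "
from h import *
from ik import side
np.set_printoptions(precision=3,suppress=True)
print(plan([.475,-.10,.12],side(np.deg2rad(80),np.deg2rad(20),1)))"
```

```text
9.45 [ 1.063  0.743 -0.686  1.876 -0.462  1.005  0.654] [ 0.479 -0.105  0.174] 0.08536329022295167 [ 0.179  0.707 -0.574] 0.0
[[ 0.063  0.991  0.116]
 [ 0.634 -0.129  0.762]
 [ 0.771  0.025 -0.637]]
(array([-3.84 , -0.587,  3.779]), array([-0.027,  0.341,  0.045]))
```

>>> {"method": "send_rows", "body": {"moves": "-1.5 -0.3 1.5 -0.013 0.17 0.022 8.54;-3 -0.5 3 -0.027 0.341 0.045 8.54;-3.8 -0.6 3.8 -0.027 0.341 0.045 8.54;-3.8 -0.6 3.8 -0.027 0.341 0.045 8.54"}}

```text
clock: 9.95
ee_pos: [0.4745, -0.0985, 0.1207]
ee_rot: [-0.368, 0.628, 0.529, 0.436]
force: [-0.2, 1.1, 1.4]
opening: 0.0854
grasp_force: 0.0
```

```bash
python3 s.py; python3 -c "
from h import *
from ik import side
np.set_printoptions(precision=3,suppress=True)
A=side(np.deg2rad(80),np.deg2rad(20),1)
im,d=get_image('wrist');P=cloud('wrist',d)
cv2.imwrite('pics/wrist3.png',im[:,:,::-1])
r=np.hypot(P[...,0]-.489,P[...,1]+.003); p=P[(d>0)&(r<.05)&(P[...,2]>.066)&(P[...,2]<.075)]
if len(p)>9: print(len(p),(p.min(0)+p.max(0))/2,p.max(0)-p.min(0))
print([(round(x['score'],2),w('wrist',x['point'])) for x in spot_point('wrist','cup')[:2]])
g=np.array([.489,-.004,.042])
print(plan(g-.09*A[:,2],A),plan(g+.019*A[:,2],A))"
```

```text
9.95 [ 1.163  1.042 -0.73   1.861 -0.542  1.042  0.807] [ 0.475 -0.099  0.121] 0.08543151944932688 [-0.179  1.083  1.371] 0.0
[[ 0.06   0.985  0.16 ]
 [ 0.344 -0.171  0.923]
 [ 0.937 -0.001 -0.349]]
1492 [ 0.49  -0.004  0.07 ] [0.069 0.069 0.009]
[(0.71, array([ 0.491, -0.002,  0.001]))]
(array([-4.251, -0.293,  2.807]), array([-0.002,  0.011,  0.004])) (array([-4.136, -0.267, 13.706]), array([-0.002,  0.011,  0.004]))
```

>>> {"method": "send_rows", "body": {"moves": "-2.5 -0.2 0 0 0.011 0.004 8.54;-4.2 -0.2 1.5 0 0.011 0.004 8.54;-4.2 -0.2 4 0 0.011 0.004 8.54;-4.2 -0.2 4 0 0.011 0.004 8.54"}}

```text
clock: 10.55
ee_pos: [0.476, -0.0744, 0.0678]
ee_rot: [-0.372, 0.626, 0.526, 0.439]
force: [-0.5, -0.3, -0.1]
opening: 0.0852
grasp_force: 0.0
```

```bash
python3 s.py; python3 -c "
from h import *
from ik import side
np.set_printoptions(precision=3,suppress=True)
A=side(np.deg2rad(80),np.deg2rad(20),1)
im,d=get_image('wrist');cv2.imwrite('pics/wrist4.png',im[:,:,::-1])
g=np.array([.490,-.004,.042])
print(plan(g+.019*A[:,2],A))"
```

```text
10.55 [ 1.135  1.137 -0.721  1.889 -0.538  0.944  0.861] [ 0.476 -0.074  0.068] 0.08516655445743676 [-0.472 -0.296 -0.129] 0.0
[[ 0.061  0.985  0.159]
 [ 0.332 -0.171  0.928]
 [ 0.941 -0.004 -0.338]]
(array([0.042, 0.132, 9.631]), array([-0.003, -0.004, -0.003]))
```

View pics/wrist4.png

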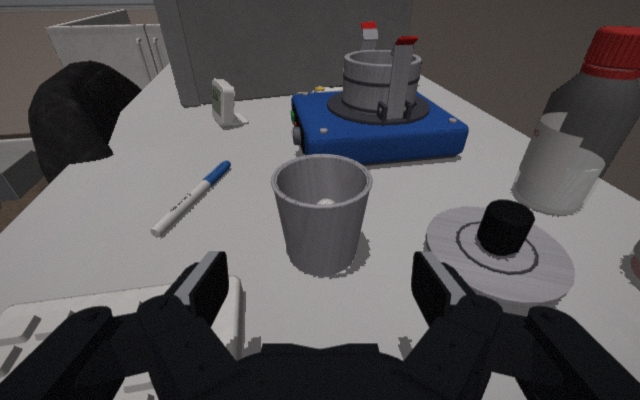

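The cup is centred at (322,215) between the fingers at (205,290) and (430,290), and the lid at (498,255) is clear on the right. Moving in to grip.

>>> {"method": "send_rows", "body": {"moves": "0.05 0.1 2.5 0 0 0 8.54;0.05 0.1 5 0 0 0 8.54;0.05 0.1 7.5 0 0 0 8.54;0.05 0.1 9.6 0 0 0 8.54;0.05 0.1 9.6 0 0 0 8.54"}}

```text
clock: 11.22
ee_pos: [0.4928, 0.0128, 0.0353]
ee_rot: [-0.372, 0.627, 0.525, 0.44]
force: [0.2, 0.2, -0.2]
opening: 0.0849
grasp_force: 0.0
```

>>> {"method": "send_rows", "body": {"moves": "0 0 0 0 0 0 8;0 0 0 0 0 0 5;0 0 0 0 0 0 5;0 0 0 0 0 0 5;0 0 0 0 0 0 5"}}

```text
clock: 11.85
ee_pos: [0.493, 0.0116, 0.0352]
ee_rot: [-0.371, 0.628, 0.524, 0.44]
force: [-1.5, -3.7, 6.4]
opening: 0.0611
grasp_force: 64.4
```

```bash
python3 s.py
```

```text
11.85 [ 1.05   1.218 -0.787  1.991 -0.619  0.713  0.919] [0.493 0.012 0.035] 0.06113128049029549 [-1.518 -3.726  6.389] 64.42995243234691
[[ 0.063  0.984  0.164]
 [ 0.331 -0.175  0.927]
 [ 0.942 -0.005 -0.337]]
```

```bash
cat > p.py <<'E'
from h import *
from ik import *
np.set_printoptions(precision=3,suppress=True)
import os,sys
if not os.path.exists("cup.json"):
    s=get_state();A=q2R(s["ee_rot"]);json.dump([(A.T@Z).tolist(),(A.T@(np.array([.490,-.004,.07])-s["ee_pos"])).tolist(),A.tolist()],open("cup.json","w"))
u,mo,A0=map(np.array,json.load(open("cup.json")))
def pp(tau,L,al=0.):
    m=np.array([np.cos(al),np.sin(al),0]); W=rot(np.cross(Z,m),tau); A=W@A0
    return np.array(L)-.034*(W@m)-A@mo,A
def show(wps):
    s=get_state(); q=np.array(s["joint_positions"]); T0=np.array(s["ee_pos"]);B=q2R(s["ee_rot"])
    for tau,L in wps:
        T,A=pp(tau,L); q,e=ik(T,A,q); t,v=plan(T,A)
        print(tau,L,"row",t.round(1),v.round(2),"q",q.round(2),"e %.3f"%e,"wrist",(T-A[:,2]*.3).round(2))
E
cat > p1.py <<'E'
from p import *
j=jar
show([(0,[.53,-.004,.12]),(0,[.56,.03,.22]),(0,[.56,.1,.25]),(.3,j+[-.02,0,.10]),(.8,j+[-.02,0,.06]),(1.2,j+[-.02,0,.05]),(1.5,j+[-.02,0,.045]),(1.9,j+[-.02,0,.04])])
E
python3 p1.py
```

```text
0 [0.53, -0.004, 0.12] row [ 4.7  0.6 -1.6] [0. 0. 0.] q [ 0.99  1.1  -0.85  2.08 -0.7   0.7   0.83] e 0.000 wrist [ 0.45 -0.27  0.19]
0 [0.56, 0.03, 0.22] row [15.5  2.9 -1.3] [0. 0. 0.] q [ 0.95  0.93 -0.94  2.04 -0.78  0.77  0.69] e 0.000 wrist [ 0.48 -0.23  0.29]
0 [0.56, 0.1, 0.25] row [20.6  1.6  4.2] [0. 0. 0.] q [ 0.88  0.89 -1.02  2.1  -0.9   0.66  0.7 ] e 0.000 wrist [ 0.48 -0.16  0.32]
0.3 [0.578 0.2   0.205] row [20.7  0.8 14.7] [ 0.1  -0.05  0.28] q [ 0.64  0.93 -0.96  2.07 -0.97  0.59  0.44] e 0.000 wrist [ 0.52 -0.06  0.29]
0.8 [0.578 0.2   0.165] row [19.   0.2 15.2] [ 0.26 -0.14  0.74] q [ 0.51  0.91 -0.76  1.95 -0.86  0.87 -0.09] e 0.000 wrist [ 0.57 -0.06  0.27]
1.2 [0.578 0.2   0.155] row [19.8  0.4 15. ] [ 0.4  -0.21  1.11] q [ 0.43  0.94 -0.66  1.84 -0.83  1.09 -0.48] e 0.000 wrist [ 0.61 -0.06  0.25]
1.5 [0.578 0.2   0.15 ] row [20.5  1.1 14.8] [ 0.5  -0.26  1.39] q [ 0.39  0.98 -0.6   1.76 -0.84  1.24 -0.76] e 0.000 wrist [ 0.64 -0.06  0.23]
1.9 [0.578 0.2   0.145] row [21.3  2.5 14.8] [ 0.63 -0.33  1.76] q [ 0.34  1.04 -0.55  1.68 -0.89  1.4  -1.1 ] e 0.000 wrist [ 0.67 -0.06  0.2 ]
```

```bash
cat > p2.py <<'E'
from p import *
b=np.array([.722,.029])
q0=np.array(get_state()["joint_positions"])
for al in (0,-20,-30,-40):
    q=q0; a=np.deg2rad(al); m=np.array([np.cos(a),np.sin(a),0])
    for tau,zl in ((0,.12),(.3,.1),(.8,.06),(1.2,.05),(1.5,.045),(1.85,.04)):
        T,A=pp(tau,jar-.02*m+[0,0,zl],a); q,e=ik(T,A,q,m=.08)
        H=[T-A[:,2]*d for d in np.arange(.07,.31,.02)]
        cl=min((np.hypot(*(h[:2]-b))-.031,round(h[2],2)) for h in H)
        print(al,tau,q.round(2),"e %.3f"%e,"bottle clr",cl)
E
python3 p2.py
```

```text
0 0 [ 0.74  1.04 -1.17  2.13 -1.01  0.35  0.75] e 0.000 bottle clr (np.float64(0.17384130703298561), np.float64(0.25))
0 0.3 [ 0.65  0.94 -0.99  2.07 -0.94  0.57  0.41] e 0.000 bottle clr (np.float64(0.1639820818049555), np.float64(0.25))
0 0.8 [ 0.52  0.92 -0.78  1.94 -0.84  0.86 -0.11] e 0.000 bottle clr (np.float64(0.13252320801148051), np.float64(0.24))
0 1.2 [ 0.44  0.94 -0.68  1.84 -0.81  1.08 -0.5 ] e 0.000 bottle clr (np.float64(0.10095894400037422), np.float64(0.23))
0 1.5 [ 0.4   0.98 -0.62  1.76 -0.83  1.23 -0.77] e 0.000 bottle clr (np.float64(0.07872989910000859), np.float64(0.22))
0 1.85 [ 0.36  1.04 -0.58  1.69 -0.87  1.37 -1.07] e 0.000 bottle clr (np.float64(0.05735612258055221), np.float64(0.2))
-20 0 [ 0.71  1.06 -1.21  2.13 -1.01  0.29  0.74] e 0.000 bottle clr (np.float64(0.17384713036185065), np.float64(0.25))
-20 0.3 [ 0.67  1.07 -1.1   2.09 -1.01  0.47  0.51] e 0.000 bottle clr (np.float64(0.16517417316502767), np.float64(0.24))
-20 0.8 [ 0.63  1.16 -1.    2.03 -1.01  0.68  0.14] e 0.000 bottle clr (np.float64(0.15029660047752078), np.float64(0.19))
-20 1.2 [ 
[... 1126 characters left out ...]
-1.01  0.26  0.73] e 0.000 bottle clr (np.float64(0.1674882370909231), np.float64(0.26))
-40 0.3 [ 0.69  1.22 -1.24  2.09 -1.01  0.35  0.58] e 0.000 bottle clr (np.float64(0.1607316243128796), np.float64(0.22))
-40 0.8 [ 0.71  1.52 -1.31  2.08 -1.01  0.4   0.36] e 0.000 bottle clr (np.float64(0.1604110827307698), np.float64(0.15))
-40 1.2 [ 0.73  1.78 -1.44  2.09 -1.01  0.35  0.15] e 0.002 bottle clr (np.float64(0.16996504452421426), np.float64(0.11))
-40 1.5 [ 0.74  1.89 -1.44  2.05 -1.01  0.44 -0.02] e 0.028 bottle clr (np.float64(0.18122551678883933), np.float64(0.1))
-40 1.85 [ 0.77  2.03 -1.44  2.02 -1.01  0.52 -0.22] e 0.067 bottle clr (np.float64(0.1939316615712738), np.float64(0.11))
```

>>> {"method": "send_rows", "body": {"moves": "2 0.3 -0.6 0 0 0 5;6 0.8 -1.5 0 0 0 5;11 1.7 -1.4 0 0 0 5;16 2.8 -1 0 0 0 5;18.5 2.2 2 0 0 0 5"}}

```text
clock: 12.48
ee_pos: [0.5314, 0.0882, 0.205]
ee_rot: [-0.369, 0.628, 0.525, 0.441]
force: [0.8, 0.1, -2.0]
opening: 0.0613
grasp_force: 65.1
```

```bash
cat > p3.py <<'E'
from p import *
import p,sys
a=np.deg2rad(-8); m=np.array([np.cos(a),np.sin(a),0]); f=pp
p.pp=lambda tau,L: f(tau,L,a)
show([(t,jar-.02*m+[0,0,z]) for t,z in eval(sys.argv[1])])
s=get_state();print(s["clock"],np.array(s["joint_positions"]),s["ee_pos"],s["opening"],s["grasp_force"])
E
python3 p3.py "[(.2,.12),(.4,.1),(.8,.07),(1.2,.055),(1.5,.05),(1.85,.045)]"
```

```text
0.2 [0.578 0.202 0.225] row [ 3.9 -1.4 12.9] [ 0.07 -0.    0.19] q [ 0.69  0.98 -1.09  2.09 -0.97  0.48  0.51] e 0.000 wrist [ 0.51 -0.06  0.3 ]
0.4 [0.578 0.202 0.205] row [ 2.8 -1.9 13.3] [ 0.14 -0.01  0.38] q [ 0.65  0.97 -1.    2.06 -0.95  0.6   0.33] e 0.000 wrist [ 0.53 -0.06  0.28]
0.8 [0.578 0.202 0.175] row [ 1.7 -2.3 13.7] [ 0.27 -0.03  0.76] q [ 0.57  0.99 -0.87  1.98 -0.91  0.81 -0.03] e 0.000 wrist [ 0.56 -0.06  0.25]
1.2 [0.578 0.202 0.16 ] row [ 2.1 -1.9 13.6] [ 0.41 -0.04  1.13] q [ 0.52  1.02 -0.78  1.91 -0.92  0.99 -0.38] e 0.000 wrist [ 0.59 -0.07  0.22]
1.5 [0.578 0.202 0.155] row [ 2.8 -1.2 13.4] [ 0.51 -0.05  1.41] q [ 0.49  1.06 -0.74  1.86 -0.95  1.11 -0.63] e 0.000 wrist [ 0.6  -0.07  0.2 ]
1.85 [0.578 0.202 0.15 ] row [ 3.3  0.1 13.2] [ 0.63 -0.07  1.74] q [ 0.5   1.13 -0.77  1.83 -0.97  1.17 -0.95] e 0.000 wrist [ 0.62 -0.07  0.17]
12.475 [ 0.977  0.937 -0.956  2.032 -0.808  0.729  0.749] [0.531 0.088 0.205] 0.06125905534045403 65.07574775187095
```

>>> {"method": "send_rows", "body": {"moves": "2 -0.7 4.5 0.03 0 0.09 5;3.5 -1.3 9 0.06 0 0.17 5;3.3 -1.7 13.1 0.11 -0.01 0.3 5;2.6 -2 13.4 0.17 -0.015 0.47 5;2.1 -2.2 13.6 0.22 -0.02 0.63 5"}}

```text
clock: 13.1
ee_pos: [0.5308, 0.2258, 0.1766]
ee_rot: [-0.55, 0.72, 0.351, 0.236]
force: [0.6, -0.1, -2.7]
opening: 0.061
grasp_force: 65.8
```

```bash
python3 p3.py "[(.8,.07),(1.0,.06),(1.2,.055),(1.4,.05),(1.6,.05),(1.85,.045)]"
```

```text
0.8 [0.578 0.202 0.175] row [-0.1  0.3 -0.1] [ 0.04 -0.01  0.12] q [ 0.53  0.96 -0.79  1.98 -0.97  0.86  0.02] e 0.000 wrist [ 0.56 -0.06  0.25]
1.0 [0.578 0.202 0.165] row [-0.   0.4 -0.1] [ 0.11 -0.02  0.31] q [ 0.51  0.98 -0.75  1.94 -0.96  0.95 -0.16] e 0.000 wrist [ 0.57 -0.07  0.24]
1.2 [0.578 0.202 0.16 ] row [ 0.4  0.3 -0.2] [ 0.18 -0.02  0.5 ] q [ 0.48  1.   -0.71  1.91 -0.96  1.04 -0.34] e 0.000 wrist [ 0.59 -0.07  0.22]
1.4 [0.578 0.202 0.155] row [ 1.   0.5 -0.4] [ 0.25 -0.03  0.68] q [ 0.47  1.03 -0.7   1.88 -0.97  1.11 -0.52] e 0.000 wrist [ 0.6  -0.07  0.21]
1.6 [0.578 0.202 0.155] row [ 1.9  0.5 -0.7] [ 0.31 -0.04  0.87] q [ 0.48  1.06 -0.72  1.85 -0.97  1.15 -0.71] e 0.000 wrist [ 0.61 -0.07  0.2 ]
1.85 [0.578 0.202 0.15 ] row [ 2.6  1.1 -1. ] [ 0.4  -0.05  1.11] q [ 0.5   1.13 -0.77  1.83 -0.97  1.17 -0.95] e 0.000 wrist [ 0.62 -0.07  0.17]
13.1 [ 0.622  0.986 -0.799  1.966 -0.951  0.812  0.21 ] [0.531 0.226 0.177] 0.060953290327783106 65.83633061363798
```

>>> {"method": "send_rows", "body": {"moves": "-0.1 0.3 -0.1 0.04 -0.01 0.12 5;0 0.35 -0.1 0.075 -0.01 0.21 5;0 0.4 -0.1 0.11 -0.02 0.31 5;0.2 0.35 -0.15 0.145 -0.02 0.4 5;0.4 0.3 -0.2 0.18 -0.02 0.5 5"}}

```text
clock: 13.72
ee_pos: [0.5362, 0.2237, 0.1786]
ee_rot: [-0.65, 0.735, 0.188, 0.054]
force: [0.5, -0.1, -1.9]
opening: 0.061
grasp_force: 65.9
```

```bash
python3 p3.py "[(1.2,.055),(1.4,.05),(1.5,.05),(1.6,.05),(1.85,.045)]"; python3 -c "
from h import *
im,d=get_image('wrist');cv2.imwrite('pics/wrist5.png',im[:,:,::-1])"
```

```text
1.2 [0.578 0.202 0.16 ] row [0. 0. 0.] [-0. -0. -0.] q [ 0.48  0.99 -0.7   1.91 -0.97  1.05 -0.33] e 0.000 wrist [ 0.59 -0.07  0.22]
1.4 [0.578 0.202 0.155] row [ 0.5 -0.1 -0.1] [ 0.07 -0.01  0.19] q [ 0.47  1.03 -0.7   1.88 -0.97  1.11 -0.52] e 0.000 wrist [ 0.6  -0.07  0.21]
1.5 [0.578 0.202 0.155] row [ 0.9 -0.4 -0.3] [ 0.1  -0.02  0.28] q [ 0.47  1.04 -0.71  1.86 -0.97  1.14 -0.61] e 0.000 wrist [ 0.6  -0.07  0.2 ]
1.6 [0.578 0.202 0.155] row [ 1.3 -0.6 -0.4] [ 0.13 -0.02  0.37] q [ 0.48  1.06 -0.72  1.85 -0.97  1.15 -0.71] e 0.000 wrist [ 0.61 -0.07  0.2 ]
1.85 [0.578 0.202 0.15 ] row [ 2.2 -0.5 -0.8] [ 0.22 -0.03  0.61] q [ 0.5   1.13 -0.77  1.83 -0.97  1.17 -0.95] e 0.000 wrist [ 0.62 -0.07  0.17]
13.725 [ 0.53   1.048 -0.657  1.836 -0.941  1.084 -0.263] [0.536 0.224 0.179] 0.06099330978412859 65.8873196193963
```

View pics/wrist5.png

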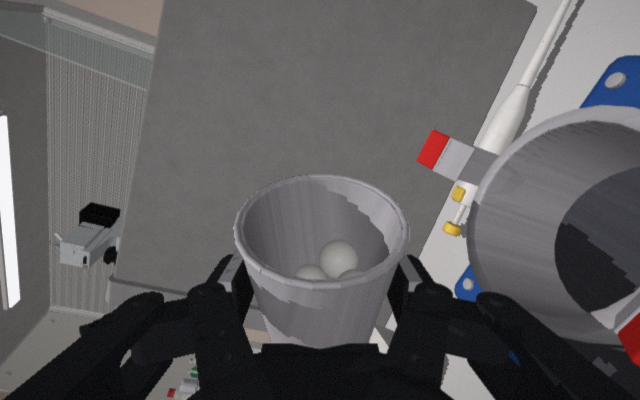

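At this tilt the balls are still in the cup (325,262), with the jar at (570,225) beside the lip. Tilting on slowly.

>>> {"method": "send_rows", "body": {"moves": "0.3 0 0 0.035 0 0.1 5;0.5 -0.1 -0.1 0.07 -0.01 0.19 5;0.9 -0.4 -0.3 0.1 -0.02 0.28 5;1.1 -0.5 -0.35 0.12 -0.02 0.33 5;1.3 -0.6 -0.4 0.13 -0.02 0.37 5"}}

```text
clock: 14.4
ee_pos: [0.5468, 0.2229, 0.1885]
ee_rot: [-0.693, 0.714, 0.06, -0.085]
force: [-0.1, -0.1, -1.5]
opening: 0.0611
grasp_force: 65.9
```

```bash
python3 p3.py "[(1.6,.05),(1.75,.045),(1.9,.045)]"; cat > balls.py <<'E'
from h import *
np.set_printoptions(precision=3,suppress=True)
for c in ("scene","wrist","side"):
    im,d=get_image(c)
    for i in range(1):
        for x in spot_point(c,"ball%d_center"%i): print(c,round(x["score"],2),w(c,x["point"])-[.598,.1995,.105])
    if c=="scene": cv2.imwrite("pics/scn_b.png",cv2.resize(im[200:320,150:310,::-1],None,fx=4,fy=4,interpolation=cv2.INTER_CUBIC))
E
python3 balls.py
```

```text
1.6 [0.578 0.202 0.155] row [ 0.  -0.1 -0. ] [0.   0.   0.01] q [ 0.48  1.06 -0.72  1.85 -0.97  1.15 -0.71] e 0.000 wrist [ 0.61 -0.07  0.2 ]
1.75 [0.578 0.202 0.15 ] row [ 0.5 -0.1 -0.2] [ 0.05 -0.01  0.15] q [ 0.49  1.1  -0.75  1.83 -0.97  1.17 -0.85] e 0.000 wrist [ 0.61 -0.07  0.18]
1.9 [0.578 0.202 0.15 ] row [ 1.1 -0.4 -0.4] [ 0.1  -0.01  0.29] q [ 0.51  1.14 -0.79  1.82 -0.97  1.17 -1.  ] e 0.000 wrist [ 0.62 -0.07  0.17]
14.4 [ 0.486  1.104 -0.596  1.76  -0.976  1.245 -0.599] [0.547 0.223 0.189] 0.06110643987673453 65.87677947067277
scene 0.26 [-0.242 -0.448 -0.105]
wrist 0.71 [-0.036  0.021  0.071]
```

>>> {"method": "send_rows", "body": {"moves": "0.2 0 -0.1 0.025 0 0.08 5;0.5 -0.1 -0.2 0.05 -0.01 0.15 5;0.8 -0.2 -0.3 0.075 -0.01 0.22 5;1.1 -0.4 -0.4 0.1 -0.01 0.29 5;1.1 -0.4 -0.4 0.1 -0.01 0.29 5"}}

```text
clock: 15.32
ee_pos: [0.5585, 0.2212, 0.1917]
ee_rot: [0.708, -0.679, 0.044, 0.19]
force: [1.2, 0.0, -1.0]
opening: 0.0612
grasp_force: 66.2
```

>>> {"method": "send_rows", "body": {"moves": "0 0 0 0 0 0 5;0 0 0 0 0 0 5;0 0 0 0 0 0 5"}}

```text
clock: 15.7
ee_pos: [0.5585, 0.2212, 0.1919]
ee_rot: [0.708, -0.679, 0.044, 0.19]
force: [0.2, -0.6, -0.4]
opening: 0.0609
grasp_force: 66.2
```

```bash
python3 p3.py "[(1.9,.045),(2.1,.045)]"; python3 balls.py;python3 -c "
from h import *
im,d=get_image('wrist');cv2.imwrite('pics/wrist6.png',im[:,:,::-1])"
```

```text
1.9 [0.578 0.202 0.15 ] row [-0.  -0.1 -0. ] [ 0. -0. -0.] q [ 0.51  1.14 -0.79  1.82 -0.97  1.17 -1.  ] e 0.000 wrist [ 0.62 -0.07  0.17]
2.1 [0.578 0.202 0.15 ] row [ 0.6 -0.7 -0.3] [ 0.07 -0.01  0.19] q [ 0.53  1.2  -0.85  1.81 -0.97  1.15 -1.19] e 0.000 wrist [ 0.62 -0.07  0.15]
15.7 [ 0.473  1.158 -0.576  1.724 -1.021  1.327 -0.851] [0.558 0.221 0.192] 0.06093580315148622 66.24463400683453
wrist 0.73 [-0.011  0.026 -0.047]
```

View pics/wrist6.png

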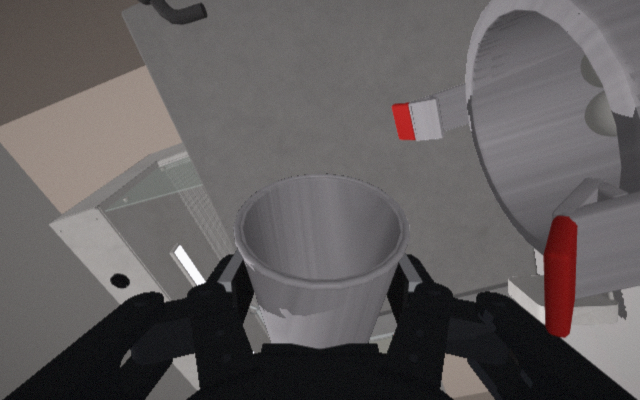

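The cup looks empty and balls show in the jar at (600,100). Going back upright and away.

```bash
cat > p4.py <<'E'
from p import *
import p
a=np.deg2rad(-8); f=pp
p.pp=lambda tau,L: f(tau,L,a)
show(eval(__import__("sys").argv[1]))
E
python3 p4.py "[(1.7,[.575,.195,.17]),(1.5,[.572,.18,.19]),(1.3,[.568,.165,.205]),(1.1,[.565,.15,.215]),(.95,[.56,.135,.225])]"
```

```text
1.7 [0.575, 0.195, 0.17] row [-1.7 -1.1 -0.3] [-0.06  0.01 -0.19] q [ 0.5   1.06 -0.75  1.85 -0.97  1.18 -0.83] e 0.000 wrist [ 0.61 -0.08  0.2 ]
1.5 [0.572, 0.18, 0.19] row [-3.3 -2.1 -1.4] [-0.13  0.01 -0.38] q [ 0.55  1.01 -0.78  1.87 -0.93  1.14 -0.69] e 0.000 wrist [ 0.6  -0.09  0.24]
1.3 [0.568, 0.165, 0.205] row [-4.7 -2.4 -2.5] [-0.2   0.02 -0.57] q [ 0.59  0.96 -0.81  1.89 -0.88  1.1  -0.55] e 0.000 wrist [ 0.58 -0.11  0.26]
1.1 [0.565, 0.15, 0.215] row [-5.6 -2.3 -3.8] [-0.27  0.03 -0.75] q [ 0.64  0.93 -0.84  1.92 -0.85  1.05 -0.4 ] e 0.000 wrist [ 0.57 -0.12  0.28]
0.95 [0.56, 0.135, 0.225] row [-6.6 -2.4 -5.1] [-0.32  0.04 -0.89] q [ 0.69  0.9  -0.87  1.95 -0.82  1.01 -0.28] e 0.000 wrist [ 0.55 -0.13  0.3 ]
```

>>> {"method": "send_rows", "body": {"moves": "-1.7 -1.1 -0.3 -0.06 0.01 -0.17 5;-3.3 -2.1 -1.4 -0.12 0.01 -0.34 5;-4.7 -2.4 -2.5 -0.18 0.02 -0.52 5;-5.6 -2.3 -3.8 -0.25 0.03 -0.7 5;-6.6 -2.4 -5.1 -0.31 0.04 -0.87 5"}}

```text
clock: 16.68
ee_pos: [0.5153, 0.157, 0.232]
ee_rot: [-0.61, 0.736, 0.262, 0.135]
force: [-0.4, 0.4, -0.6]
opening: 0.0613
grasp_force: 66.2
```

```bash
python3 s.py; python3 p4.py "[(.75,[.55,.11,.225]),(.55,[.54,.085,.225]),(.4,[.53,.06,.22]),(.2,[.525,.03,.2]),(0,[.524,.00,.18]),(0,[.524,-.004,.08])]"
```

```text
16.675 [ 0.681  0.913 -0.706  1.883 -0.862  1.11  -0.15 ] [0.515 0.157 0.232] 0.06132012455588584 [-0.359  0.377 -0.646] 66.23912830178597
[[ 0.826  0.55  -0.121]
 [ 0.221 -0.12   0.968]
 [ 0.518 -0.827 -0.22 ]]
0.75 [0.55, 0.11, 0.225] row [-1.9  0.5 -2. ] [-0.07  0.01 -0.21] q [ 0.7   0.84 -0.77  2.   -0.87  1.03 -0.  ] e 0.000 wrist [ 0.53 -0.16  0.3 ]
0.55 [0.54, 0.085, 0.225] row [-3.7  1.1 -4.2] [-0.14  0.01 -0.4 ] q [ 0.78  0.84 -0.81  2.04 -0.85  0.96  0.19] e 0.000 wrist [ 0.5  -0.18  0.3 ]
0.4 [0.53, 0.06, 0.22] row [-5.5  2.  -6.3] [-0.19  0.02 -0.54] q [ 0.86  0.85 -0.83  2.07 -0.82  0.91  0.35] e 0.000 wrist [ 0.48 -0.2   0.3 ]
0.2 [0.525, 0.03, 0.2] row [-7.7  4.7 -8.6] [-0.25  0.03 -0.73] q [ 0.94  0.91 -0.87  2.1  -0.78  0.82  0.57] e 0.000 wrist [ 0.46 -0.23  0.27]
0 [0.524, 0.0, 0.18] row [ -9.3   7.6 -11.1] [-0.32  0.04 -0.91] q [ 1.02  0.99 -0.91  2.1  -0.73  0.74  0.76] e 0.000 wrist [ 0.44 -0.26  0.25]
0 [0.524, -0.004, 0.08] row [-14.6  15.9  -9.2] [-0.32  0.04 -0.91] q [ 0.99  1.18 -0.84  2.09 -0.68  0.64  0.87] e 0.000 wrist [ 0.44 -0.26  0.15]
```

>>> {"method": "send_rows", "body": {"moves": "-1.9 0.5 -2 -0.06 0.01 -0.18 5;-3.7 1.1 -4.2 -0.12 0.01 -0.36 5;-5.5 2 -6.3 -0.18 0.02 -0.53 5;-7.7 4.7 -8.6 -0.24 0.03 -0.7 5;-9.3 7.6 -11.1 -0.31 0.04 -0.87 5"}}

```text
clock: 17.3
ee_pos: [0.493, 0.0195, 0.1446]
ee_rot: [-0.384, 0.638, 0.511, 0.43]
force: [-0.1, -0.5, -0.3]
opening: 0.0609
grasp_force: 66.3
```

```bash
python3 s.py; python3 p4.py "[(0,[.524,-.004,.13]),(0,[.524,-.004,.074])]"
```

```text
17.3 [ 1.068  1.024 -0.859  2.023 -0.683  0.805  0.767] [0.493 0.019 0.145] 0.06088293451865229 [-0.065 -0.517 -0.312] 66.27386356391071
[[ 0.108  0.982  0.156]
 [ 0.322 -0.183  0.929]
 [ 0.941 -0.05  -0.336]]
0 [0.524, -0.004, 0.13] row [-4.7  0.3  1.4] [-0.01 -0.   -0.05] q [ 1.    1.09 -0.87  2.1  -0.7   0.69  0.82] e 0.000 wrist [ 0.44 -0.26  0.2 ]
0 [0.524, -0.004, 0.074] row [-10.    0.6   3.3] [-0.01 -0.   -0.05] q [ 0.99  1.19 -0.84  2.09 -0.68  0.63  0.88] e 0.000 wrist [ 0.44 -0.26  0.14]
```

>>> {"method": "send_rows", "body": {"moves": "-2.5 0.2 0.8 -0.01 0 -0.05 5;-5.5 0.3 1.7 -0.01 0 -0.05 5;-8.5 0.5 2.8 -0.01 0 -0.05 5;-9.8 0.6 3.25 -0.01 0 -0.05 5;-10.2 0.6 3.4 -0.01 0 -0.05 5"}}

```text
clock: 17.92
ee_pos: [0.4926, 0.0185, 0.0376]
ee_rot: [-0.372, 0.628, 0.523, 0.44]
force: [-0.3, 0.9, -0.9]
opening: 0.061
grasp_force: 66.3
```

>>> {"method": "send_rows", "body": {"moves": "0 0 0 0 0 0 5;-0.15 0 0.05 0 0 0 5;-0.2 0 0.07 0 0 0 5"}}

```text
clock: 18.3
ee_pos: [0.4927, 0.0182, 0.0359]
ee_rot: [-0.372, 0.628, 0.523, 0.44]
force: [0.5, 0.4, -1.6]
opening: 0.061
grasp_force: 66.3
```

```bash
python3 s.py; python3 p4.py "[(0,[.524,-.004,.070])]"
```

```text
18.3 [ 1.051  1.225 -0.805  2.001 -0.613  0.692  0.908] [0.493 0.018 0.036] 0.061008028528012785 [ 0.486  0.427 -1.58 ] 66.29563003232761
[[ 0.064  0.984  0.164]
 [ 0.33  -0.176  0.928]
 [ 0.942 -0.005 -0.336]]
0 [0.524, -0.004, 0.07] row [-0.1  0.1 -0.1] [-0. -0. -0.] q [ 0.99  1.2  -0.84  2.09 -0.67  0.62  0.88] e 0.000 wrist [ 0.44 -0.26  0.14]
```

>>> {"method": "send_rows", "body": {"moves": "-0.08 0 0.03 0 0 0 5;-0.1 0 0.03 0 0 0 5;-0.1 0 0.03 0 0 0 5"}}

```text
clock: 18.68
ee_pos: [0.4927, 0.0185, 0.0352]
ee_rot: [-0.372, 0.627, 0.523, 0.441]
force: [-0.5, -2.2, 5.7]
opening: 0.061
grasp_force: 66.1
```

>>> {"method": "send_rows", "body": {"moves": "0 0 0 0 0 0 8.54;0 0 0 0 0 0 8.54;0 0 0 0 0 0 8.54;0 0 0 0 0 0 8.54"}}

```text
clock: 19.18
ee_pos: [0.4925, 0.0183, 0.0343]
ee_rot: [-0.372, 0.628, 0.523, 0.44]
force: [-0.3, 0.5, -0.3]
opening: 0.0856
grasp_force: 0.0
```

>>> {"method": "send_rows", "body": {"moves": "0 0 -2 0 0 0 8.54;0 0 -5 0 0 0 8.54;0 0 -9 0 0 0 8.54;1 0 -11 0 0 0 8.54;4 0 -11 0 0 0 8.54"}}

```text
clock: 19.8
ee_pos: [0.4774, -0.0728, 0.1084]
ee_rot: [-0.371, 0.629, 0.522, 0.44]
force: [1.0, 0.2, 1.5]
opening: 0.0854
grasp_force: 0.0
```

```bash
python3 s.py; sed -i 's/wrist2/wrist7/;s/^A=side.*$//' e.py; sed -i '/^from ik/d' e.py; python3 e.py; python3 -c "
from h import *
np.set_printoptions(precision=3,suppress=True)
print(plan([.49,-.12,.22],down(0)))"
```

```text
19.8 [ 1.153  1.074 -0.757  1.905 -0.559  0.966  0.816] [ 0.477 -0.073  0.108] 0.08539099438387406 [1.028 0.215 1.456] 0.0
[[ 0.067  0.984  0.167]
 [ 0.33  -0.18   0.927]
 [ 0.942 -0.007 -0.337]]
19.8 [ 1.1526  1.0743 -0.757   1.9046 -0.5586  0.9663  0.8165] [ 0.4774 -0.0728  0.1084] 0.08539099438387406 [1.0277 0.2152 1.4564] 0.0
[[ 0.0671  0.9837  0.1667]
 [ 0.3298 -0.1795  0.9268]
 [ 0.9416 -0.0073 -0.3365]]
wrist cup []
1302 [0.4892 0.0077 0.0705] [0.0638 0.0664 0.009 ]
scene cup [(0.74, array([ 0.485 ,  0.0074, -0.0011]))]
105 [0.4869 0.0053 0.0698] [0.0693 0.0686 0.0072]
side cup [(0.67, array([0.4891, 0.0035, 0.0037]))]
81 [0.4912 0.0055 0.0704] [0.0671 0.0704 0.0084]
(array([ 8.994,  2.072, -8.104]), array([ 0.102, -1.226, -0.158]))
```

>>> {"method": "send_rows", "body": {"moves": "2 0.5 -2 0.015 -0.18 -0.02 8.54;4.5 1 -4 0.03 -0.36 -0.046 8.54;6.5 1.5 -6 0.045 -0.54 -0.07 8.54;8 1.8 -7 0.06 -0.72 -0.092 8.54;9 2.1 -8 0.075 -0.9 -0.115 8.54"}}

```text
clock: 20.72
ee_pos: [0.4911, -0.1197, 0.2216]
ee_rot: [-0.102, 0.713, 0.683, 0.123]
force: [0.2, 0.6, -0.2]
opening: 0.0856
grasp_force: 0.0
```

```bash
python3 -c "
from h import *
np.set_printoptions(precision=3,suppress=True)
print(get_state()['ee_pos'],plan([.6145,-.07,.20],down(0)))
im,d=get_image('scene');cv2.imwrite('pics/scene8.png',cv2.resize(im[200:320,150:310,::-1],None,fx=4,fy=4,interpolation=cv2.INTER_CUBIC))"
```

```text
[ 0.491 -0.12   0.222] (array([ 4.494, 12.046,  4.04 ]), array([ 0.029, -0.32 , -0.043]))
```

View pics/scene8.png

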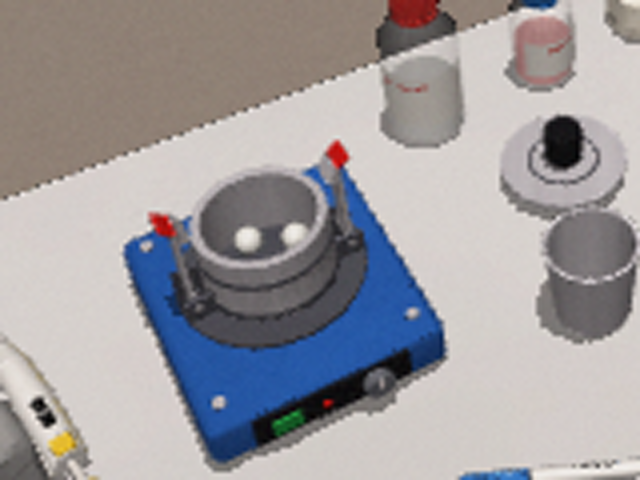

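>>> {"method": "send_rows", "body": {"moves": "6 3 0 0 0 0 8.54;11 6 -1 0 0 0 8.54;15 9 -1 0 0 0 8.54;17 11 -1 0 0 0 8.54;17 11 -1 0 0 0 8.54"}}

```text
clock: 21.4
ee_pos: [0.6072, 0.0358, 0.2859]
ee_rot: [-0.106, 0.711, 0.683, 0.125]
force: [-0.3, -0.1, -0.1]
opening: 0.0854
grasp_force: 0.0
```

```bash
python3 -c "
from h import *
np.set_printoptions(precision=3,suppress=True)
print(get_state()['ee_pos'],plan([.6145,-.0385,.16],down(0)))
K,t,A=cam('wrist'); p=A.T@(np.array([.598,.1995,.105])-t); print(K@p/p[2])
im,d=get_image('wrist');cv2.imwrite('pics/wrist9.png',im[:,:,::-1])
for x in spot_point('wrist','ball0_center'): print(round(x['score'],2),w('wrist',x['point'])-[.598,.1995,.105])"
```

```text
[0.607 0.036 0.286] (array([-11.065,   0.809,   9.541]), array([ 0.026, -0.328, -0.04 ]))
[301.411  88.134   1.   ]
0.5 [-0.018  0.024 -0.049]
```

View pics/wrist9.png

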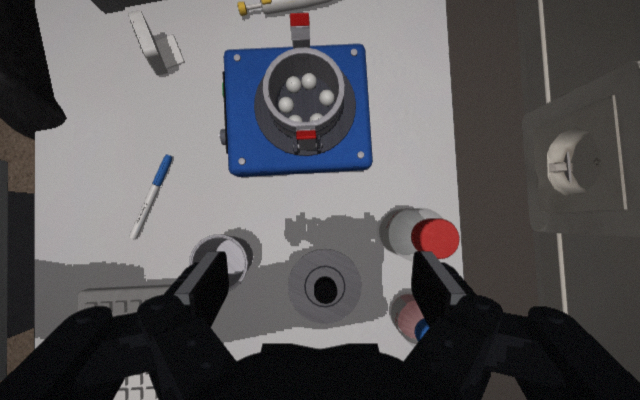

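The wrist view shows all six balls in the jar, around (293,84), (309,80), (286,104), (327,97), (317,119) and (297,119). The lid is at (324,288). Going to the lid.

>>> {"method": "send_rows", "body": {"moves": "-4 0.3 2 0.01 -0.16 -0.02 8.54;-8 0.6 5 0.026 -0.328 -0.04 8.54;-11 0.8 8 0.026 -0.328 -0.04 8.54;-11 0.8 9.5 0.026 -0.328 -0.04 8.54;-11 0.8 9.5 0.026 -0.328 -0.04 8.54"}}

```text
clock: 22.12
ee_pos: [0.6128, -0.0403, 0.161]
ee_rot: [-0.0, 0.708, 0.706, -0.001]
force: [0.7, 0.7, 0.5]
opening: 0.0854
grasp_force: 0.0
```

```bash
cat > k.py <<'E'
from h import *
np.set_printoptions(precision=4,suppress=True)
print(get_state()["ee_pos"])
im,d=get_image("wrist");P=cloud("wrist",d)
r=np.hypot(P[...,0]-.6145,P[...,1]+.0385)
for n,z0,z1,rm in (("knob",.049,.055,.022),("flange",.015,.021,.056)):
    p=P[(d>0)&(r<rm)&(P[...,2]>z0)&(P[...,2]<z1)]
    if len(p)>9: print(n,len(p),(p.min(0)+p.max(0))/2,p.max(0)-p.min(0),p.mean(0))
print([(round(x["score"],2),w("wrist",x["point"])) for x in spot_point("wrist","lid_knob")])
print(plan([.6145,-.0385,.022],down(0)))
E
python3 k.py
```

```text
[ 0.6128 -0.0403  0.161 ]
knob 823 [ 0.6174 -0.0381  0.0521] [0.0289 0.0295 0.0059] [ 0.6172 -0.0372  0.0538]
flange 5995 [ 0.6174 -0.0379  0.0182] [0.0995 0.0991 0.0056] [ 0.6169 -0.0352  0.0201]
[(0.83, array([ 0.6165, -0.0398,  0.0555]))]
(array([ 0.191 ,  0.0114, 14.0782]), array([ 0.0024,  0.0011, -0.0034]))
```

>>> {"method": "send_rows", "body": {"moves": "0.2 0.15 4 0.002 0.001 -0.003 6.5;0.2 0.15 8 0.002 0.001 -0.003 6.5;0.2 0.15 12 0.002 0.001 -0.003 6.5;0.2 0.15 13.9 0.002 0.001 -0.003 6.5;0.2 0.15 13.9 0.002 0.001 -0.003 6.5"}}

```text
clock: 22.85
ee_pos: [0.6152, -0.0387, 0.0226]
ee_rot: [-0.0, 0.707, 0.707, -0.001]
force: [-0.2, 0.1, 0.1]
opening: 0.0653
grasp_force: 0.0
```

>>> {"method": "send_rows", "body": {"moves": "0 0 0 0 0 0 4;0 0 0 0 0 0 2;0 0 0 0 0 0 2;0 0 0 0 0 0 2;0 0 0 0 0 0 2"}}

```text
clock: 23.48
ee_pos: [0.6162, -0.0388, 0.0244]
ee_rot: [0.001, 0.707, 0.707, 0.0]
force: [-1.2, 0.3, 8.4]
opening: 0.0286
grasp_force: 58.7
```

>>> {"method": "send_rows", "body": {"moves": "0 0 0 0 0 0 2;0 0 -1 0 0 0 2;0 0 -4 0 0 0 2;0 0 -9 0 0 0 2;0 0 -14 0 0 0 2"}}

```text
clock: 24.1
ee_pos: [0.615, -0.0386, 0.1647]
ee_rot: [-0.0, 0.707, 0.707, -0.001]
force: [1.2, -0.6, -2.2]
opening: 0.0283
grasp_force: 59.4
```

>>> {"method": "send_rows", "body": {"moves": "0 0 0 0 0 0 2;0 0 -2 0 0 0 2;0 0 -2 0 0 0 2"}}

```text
clock: 24.48
ee_pos: [0.6157, -0.0386, 0.1832]
ee_rot: [0.001, 0.707, 0.707, -0.0]
force: [-0.2, 0.3, -1.6]
opening: 0.0282
grasp_force: 59.6
```

```bash
cat > l.py <<'E'
from h import *
np.set_printoptions(precision=4,suppress=True)
s=get_state();print(s["clock"],s["ee_pos"],s["opening"],s["grasp_force"],q2R(s["ee_rot"])[:,2])
for c in ("wrist","scene","side"):
    im,d=get_image(c);P=cloud(c,d)
    r=np.hypot(P[...,0]-s["ee_pos"][0],P[...,1]-s["ee_pos"][1]); zt=s["ee_pos"][2]-.004
    p=P[(d>0)&(r<.056)&(r>.028)&(P[...,2]>zt-.012)&(P[...,2]<zt+.006)]
    if len(p)>20:
        B=np.c_[p[:,:2],np.ones(len(p))];m=np.linalg.lstsq(B,p[:,2],rcond=None)[0]
        print(c,"flange",len(p),(p.min(0)+p.max(0))/2,p.max(0)-p.min(0),"slope",m[:2])
    print([(round(x["score"],2),w(c,x["point"])) for x in spot_point(c,"lid")[:1]])
    for x in spot_point(c,"jar_mouth")[:1]: print("jar",w(c,x["point"]))
    r=np.hypot(P[...,0]-.598,P[...,1]-.1995); p=P[(d>0)&(r<.052)&(r>.036)&(P[...,2]>.101)&(P[...,2]<.109)]
    if len(p)>20: print(c,"jar rim",len(p),(p.min(0)+p.max(0))/2,p.max(0)-p.min(0))
print(plan([.5985,.1995,.16],down(0)))
E
python3 l.py
```

```text
24.475 [ 0.6157 -0.0386  0.1832] 0.02822122361088811 59.57727134227753 [ 0.0005 -0.0009 -1.    ]
wrist flange 13278 [ 0.6159 -0.0384  0.1761] [0.0992 0.1002 0.0072] slope [-0.0026 -0.0001]
[(0.89, array([ 0.6145, -0.0408,  0.1578]))]
scene flange 386 [ 0.6122 -0.0381  0.1732] [0.0987 0.0985 0.0113] slope [ 0.0042 -0.0036]
[(0.59, array([ 0.6103, -0.0371,  0.1579]))]
jar [0.5941 0.1967 0.1048]
scene jar rim 227 [0.5981 0.2001 0.1045] [0.0936 0.0902 0.0069]
side flange 309 [ 0.6156 -0.0397  0.1772] [0.0987 0.1005 0.0142] slope [-0.0055 -0.0064]
[]
jar [0.6012 0.1976 0.1043]
side jar rim 42 [0.5763 0.2011 0.1051] [0.0418 0.0923 0.0077]
(array([23.8086, -1.6714,  2.1955]), array([-0.0016,  0.0008,  0.    ]))
```

>>> {"method": "send_rows", "body": {"moves": "3 -0.4 0 0 0 0 2;7 -0.9 0 0 0 0 2;11 -1.4 0 0 0 0 2;13 -1.6 0 0 0 0 2;13 -1.6 0 0 0 0 2"}}

```text
clock: 25.55
ee_pos: [0.5992, 0.0928, 0.1825]
ee_rot: [-0.0, 0.706, 0.708, -0.001]
force: [-0.1, -0.9, -1.8]
opening: 0.0283
grasp_force: 59.6
```

```bash
cat >> l.py <<'E'
c="wrist"; p=P=None
im,d=get_image(c);P=cloud(c,d);r=np.hypot(P[...,0]-.599,P[...,1]-.2)
p=P[(d>0)&(r<.052)&(r>.036)&(P[...,2]>.101)&(P[...,2]<.109)]
B=np.c_[2*p[:,:2],np.ones(len(p))];x=np.linalg.lstsq(B,(p[:,:2]**2).sum(1),rcond=None)[0]
print("rim fit",x[:2],np.sqrt(x[2]+x[:2]@x[:2]))
r=np.hypot(P[...,0]-.599,P[...,1]-.2)
for s_ in (1,-1):
    q=P[(d>0)&(abs(P[...,0]-.599)<.02)&((P[...,1]-.2)*s_>.04)&((P[...,1]-.2)*s_<.075)&(P[...,2]>.125)&(P[...,2]<.142)]
    if len(q)>9: print("catch",s_,len(q),(q.min(0)+q.max(0))/2,q.max(0)-q.min(0))
E
python3 l.py
```

```text
25.55 [0.5992 0.0928 0.1825] 0.028271177772404066 59.5770925283432 [-0.001  -0.0005 -1.    ]
wrist flange 12876 [0.6002 0.0913 0.176 ] [0.0992 0.0995 0.0071] slope [-0.0022 -0.0011]
[(0.96, array([0.5988, 0.0939, 0.1615]))]
jar [0.6032 0.1972 0.1007]
wrist jar rim 3549 [0.6008 0.1911 0.1047] [0.0912 0.0765 0.0073]
scene flange 453 [0.5973 0.0892 0.174 ] [0.0997 0.0989 0.0097] slope [ 0.0103 -0.0013]
[(0.57, array([0.5956, 0.0909, 0.16  ]))]
jar [0.5968 0.1963 0.1067]
scene jar rim 224 [0.5978 0.1997 0.1045] [0.0948 0.0909 0.0071]
side flange 275 [0.6008 0.0882 0.1767] [0.0979 0.1009 0.0145] slope [0.0004 0.0061]
[(0.63, array([0.6002, 0.0887, 0.1571]))]
jar [0.6009 0.1975 0.1072]
(array([10.8841, -0.1093,  2.2382]), array([-0.001 ,  0.001 , -0.0011]))
rim fit [0.6002 0.2002] 0.04178035211012055
catch -1 782 [0.601  0.1432 0.1314] [0.02   0.0151 0.0128]
```

>>> {"method": "send_rows", "body": {"moves": "4 0 0 0 0 0 2;8 0 0 0 0 0 2;10.9 0.04 0 0 0 0 2;10.9 0.04 2 0 0 0 2;10.9 0.04 3.5 0 0 0 2"}}

```text
clock: 26.68
ee_pos: [0.5996, 0.2003, 0.1465]
ee_rot: [-0.0, 0.707, 0.707, -0.001]
force: [-0.2, -0.2, -2.1]
opening: 0.0285
grasp_force: 59.6
```

```bash
python3 l.py 2>&1 | head -3;  python3 -c "
from h import *
np.set_printoptions(precision=3,suppress=True)
print(get_state()['ee_pos'],plan([.600,.200,.138],down(0)))"
```

```text
26.675 [0.5996 0.2003 0.1465] 0.028469405663191942 59.58026468753815 [-0.0014 -0.0013 -1.    ]
wrist flange 13062 [0.5993 0.1997 0.1378] [0.0996 0.0997 0.0074] slope [-0.0054 -0.0014]
[(0.6, array([0.6009, 0.1972, 0.1175]))]
[0.6   0.2   0.148] (array([-0.03 , -0.004,  0.994]), array([-0.   ,  0.001, -0.   ]))
```

Aligned. I'll lower to the rim and watch the force.

>>> {"method": "send_rows", "body": {"moves": "0 0 0.5 0 0 0 2;0 0 1 0 0 0 2;0 0 1.4 0 0 0 2;0 0 1.8 0 0 0 2;0 0 2 0 0 0 2"}}

```text
clock: 27.8
ee_pos: [0.6008, 0.2015, 0.1296]
ee_rot: [0.0, 0.707, 0.707, 0.001]
force: [-4.7, -1.0, 25.3]
opening: 0.0281
grasp_force: 61.9
```

>>> {"method": "send_rows", "body": {"moves": "0 0 0.2 0 0 0 2;0 0 0.4 0 0 0 2;0 0 0.6 0 0 0 2;0 0 0.8 0 0 0 2"}}

```text
clock: 28.3
ee_pos: [0.6012, 0.1995, 0.1207]
ee_rot: [0.001, 0.708, 0.707, 0.0]
force: [-0.9, -3.2, 15.5]
opening: 0.0283
grasp_force: 62.0
```

>>> {"method": "send_rows", "body": {"moves": "0 0 0.1 0 0 0 2;0 0 0.2 0 0 0 2;0 0 0.3 0 0 0 2;0 0 0.3 0 0 0 2"}}

```text
clock: 28.8
ee_pos: [0.6012, 0.201, 0.1189]
ee_rot: [0.001, 0.707, 0.707, 0.001]
force: [-1.1, -0.4, 17.3]
opening: 0.0285
grasp_force: 62.8
```

```bash
cat > chk.py <<'E'
from h import *
np.set_printoptions(precision=4,suppress=True)
s=get_state();print(s["ee_pos"],s["force"])
for c in ("scene","side","wrist"):
    im,d=get_image(c);P=cloud(c,d)
    r=np.hypot(P[...,0]-.6,P[...,1]-.2)
    p=P[(d>0)&(r<.052)&(r>.018)&(P[...,2]>.105)&(P[...,2]<.12)]
    if len(p)>20: print(c,"flange",len(p),(p.min(0)+p.max(0))/2,p.max(0)-p.min(0),"z",np.median(p[:,2]))
    for s_ in (1,-1):
        q=P[(d>0)&(abs(P[...,0]-.6)<.02)&((P[...,1]-.2)*s_>.04)&((P[...,1]-.2)*s_<.09)&(P[...,2]>.128)&(P[...,2]<.142)]
        if len(q)>5: print("  catch",s_,len(q),q.mean(0),q[:,1].min(),q[:,1].max())
    print([(round(x["score"],2),w(c,x["point"])) for x in spot_point(c,"lid")[:1]],[(round(x["score"],2),w(c,x["point"])) for x in spot_point(c,"cup")[:1]])
E
python3 chk.py
```

```text
[0.6012 0.201  0.1189] [-1.1352 -0.3859 17.2593]
scene flange 613 [0.5988 0.1998 0.1126] [0.0998 0.1003 0.0147] z 0.1123174593948697
  catch 1 24 [0.5956 0.2604 0.1318] 0.2544672754548456 0.265081214548609
  catch -1 26 [0.5974 0.1396 0.1318] 0.13429854939979455 0.14551191218584777
[(0.88, array([0.5971, 0.203 , 0.1   ]))] [(0.87, array([0.4876, 0.0068, 0.0012]))]
side flange 240 [0.6015 0.2021 0.1127] [0.0979 0.0983 0.0141] z 0.11478481734372425
  catch -1 10 [0.6017 0.1365 0.1352] 0.1295185728989734 0.14565991738521933
[(0.91, array([0.6011, 0.2014, 0.0944]))] [(0.68, array([0.4888, 0.0045, 0.0037]))]
wrist flange 15483 [0.602  0.2003 0.1151] [0.1    0.0991 0.0098] z 0.11420562835196002
  catch 1 1378 [0.5995 0.2605 0.1332] 0.2529731190242559 0.26633082254457946
[(0.75, array([0.6027, 0.1993, 0.0935]))] [(0.61, array([0.4918, 0.0043, 0.0018]))]
```

>>> {"method": "send_rows", "body": {"moves": "0 0 0.15 0 0 0 2;0 0 0.3 0 0 0 2;0 0 0.45 0 0 0 2;0 0 0.45 0 0 0 2"}}

```text
clock: 29.75
ee_pos: [0.6013, 0.2011, 0.1186]
ee_rot: [0.002, 0.707, 0.707, 0.002]
force: [-14.5, -7.0, 57.5]
opening: 0.0283
grasp_force: 67.1
```

```bash
python3 chk.py | grep -v "^\[("
```

```text
[0.6013 0.2011 0.1186] [-14.5274  -6.9748  57.4614]
scene flange 621 [0.5981 0.1998 0.113 ] [0.0987 0.1001 0.0138] z 0.11254914986164177
  catch 1 22 [0.5959 0.2606 0.1325] 0.25347325940575754 0.26504913577212286
  catch -1 24 [0.5972 0.1393 0.1323] 0.134533760948722 0.14432646734031068
side flange 234 [0.6014 0.2011 0.1126] [0.098  0.101  0.0138] z 0.11435180329562544
  catch 1 7 [0.6032 0.2532 0.1305] 0.24461049381610978 0.2579925620814749
  catch -1 9 [0.6009 0.1373 0.1346] 0.13263239020372297 0.14456731743440732
wrist flange 15507 [0.6019 0.2006 0.1145] [0.0994 0.0989 0.0109] z 0.11421074908100581
  catch 1 1365 [0.5995 0.2605 0.1332] 0.25345550743055856 0.26635480232938086
```

Hard on the rim: 57 N with no further travel. I'll ease off, open and rise.

>>> {"method": "send_rows", "body": {"moves": "0 0 -0.5 0 0 0 2;0 0 -0.6 0 0 0 5;0 0 -0.6 0 0 0 5;0 0 -0.6 0 0 0 5;0 0 -0.6 0 0 0 5"}}

```text
clock: 30.82
ee_pos: [0.5995, 0.2003, 0.1174]
ee_rot: [-0.0, 0.707, 0.707, -0.001]
force: [0.4, -0.3, -0.5]
opening: 0.0499
grasp_force: 0.0
```

>>> {"method": "send_rows", "body": {"moves": "0 0 -2 0 0 0 5;0 0 -6 0 0 0 5;0 0 -11 0 0 0 5;-6 0 -15 0 0 0 5;-12 0 -15 0 0 0 5"}}

```text
clock: 31.45
ee_pos: [0.6009, 0.0868, 0.2702]
ee_rot: [0.001, 0.706, 0.708, 0.002]
force: [0.9, -0.7, -0.8]
opening: 0.0499
grasp_force: 0.0
```

```bash
python3 chk.py; python3 -c "
from h import *
im,d=get_image('scene');cv2.imwrite('pics/scene10.png',cv2.resize(im[195:315,150:310,::-1],None,fx=4,fy=4,interpolation=cv2.INTER_CUBIC))"
```

```text
[0.6009 0.0868 0.2702] [ 0.9464 -0.697  -0.8439]
scene flange 664 [0.599  0.2001 0.1125] [0.1002 0.0995 0.0149] z 0.1123468953255864
  catch 1 24 [0.5952 0.2604 0.132 ] 0.25558644607259146 0.26501077296965425
  catch -1 25 [0.5975 0.1396 0.1314] 0.13442257482323292 0.14571992776346382
[(0.97, array([0.5981, 0.2004, 0.0973]))] [(0.71, array([0.4875, 0.0058, 0.0014]))]
side flange 285 [0.6016 0.2004 0.1125] [0.0981 0.0966 0.0146] z 0.11474564508355889
  catch 1 18 [0.6025 0.2569 0.1322] 0.24745917148043683 0.2651899235330939
  catch -1 9 [0.6026 0.1375 0.1348] 0.13124761795618145 0.1425281102890179
[(0.96, array([0.6003, 0.2029, 0.0955]))] [(0.64, array([0.489 , 0.0064, 0.0051]))]
wrist flange 9081 [0.601  0.2004 0.1158] [0.0993 0.0969 0.0084] z 0.11417911688550036
  catch -1 321 [0.6011 0.1418 0.133 ] 0.13620569481238756 0.1486982805169557
[(0.65, array([0.6034, 0.2003, 0.0959]))] [(0.76, array([0.4929, 0.0036, 0.0038]))]
```

View pics/scene10.png

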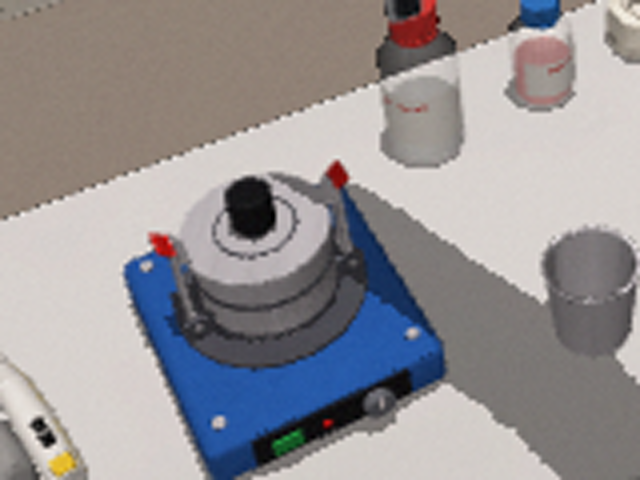

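The lid sits flat at (255,225) with the catches upright at (160,245) and (337,175), and the empty cup stands at (590,290). Measured flange height is about 113 mm and the catches are at rest. Handing in.

```bash
python3 -c "
from bench import *
print(job_done())"
```

```text
the job is handed in; nothing more can be done
None
```

The job is handed in at about 31 s of the 72 s: all six balls were seen in the jar, the lid measures seated and centred with both catches at rest, the empty cup stands upright on the desk, and neither bottle nor the marker was touched; no verdict came back.

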